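Right two fallen disinfectant bottles on a clinic desk

TASK

Two square white disinfectant bottles have fallen over: the short one in the steel tray, the tall one part-way under the desk shelf. Stand both upright, caps up, flat on the floor of the tray and let go of them; set them down rather than dropping them, and leave the jar in the tray and the other things on the desk standing where they are.

Things in the scene. Friction and masses are not known exactly. Their poses are not given: they have to be found in the camera images.
- tall_bottle: Tall white plastic bottle, 0.15-0.3 kg: flat-sided body 52 x 52 x 115 mm, 12 mm sloping shoulder, neck, round grey cap 32 mm across, 27 mm long; 160 mm over all. Origin on the axis at half length (80 mm from each end); z along the axis to the cap, x and y square to the sides. Starts lying on a flat side on the desk beneath the shelf, cap end out in front, towards the middle of the desk.
- short_bottle: Short white plastic bottle, 0.1-0.2 kg: flat-sided body 46 x 46 x 90 mm, 12 mm sloping shoulder, neck, round grey cap 30 mm across, 22 mm long; 130 mm over all. Origin on the axis at half length (65 mm from each end); z along the axis to the cap, x and y square to the sides. Starts lying on a flat side on the tray's floor, cap away from the robot, left or right.
- tray: Shallow open steel tray, fixed to the desk: 220 mm along its x, 260 mm along its y, walls 3 mm thick, rim 12 mm above the desk. Origin on the desk under its centre; the inner floor is 3 mm above the desk.
- shelf: White desk shelf, fixed, on the left, front facing the desk's middle: board 110 mm deep (x), 360 mm wide (y), underside 160 mm above the desk, 16 mm thick, paper and a carton on it up to 211 mm; two side panels, inner faces 168 mm either side of the middle; open front and back. Origin on the desk, midway between the panels, 60 mm in front of the board's front edge; x points to the back (board from x = 60 to 170 mm).
- jar: Round steel swab jar with knobbed lid, 58 mm across, 70 mm high, standing in the robot's half of the tray; origin at the centre of its underside, z up. Leave it standing.
- pill_bottle: Round plastic pill bottle, 44 mm across, 80 mm high, standing under the shelf to one side of the fallen bottle; origin at the centre of its underside. Leave it.
- tape_roll: Roll of tape lying flat, 64 mm across, 25 mm high, under the shelf to the other side of the fallen bottle; origin at the centre of its underside. Leave it.
- gel_bottle: Round clear hand-gel bottle with black cap, 52 mm across, 135 mm high, standing near the robot between the tray and the shelf; origin at the centre of its underside. Leave it.
- mug: White mug, 72 mm across, 85 mm high, standing at the back of the desk; origin at the centre of its underside, handle to its +y. Leave it.
- stapler: Black and grey desk stapler, 125 mm along x, 34 mm wide, 43 mm high, standing at the back of the desk; origin at the centre of its underside. Leave it.
Not all that is in view belongs to the job. What is shaped like the short_bottle but purple or turquoise is not meant.

How it is judged (in metres and radians):
At the end, for the whole second after the job is handed in: Both bottles stand cap up (within 0.1 rad of vertical) on the tray's floor (height within 5 mm), inside its rim (axes within 90 mm along x and 110 mm along y of its centre), at rest and released; the jar stands within 25 mm of its place (angle between each of tall_bottle, short_bottle, jar's own z axis and vertical below 0.1 rad and x of tall_bottle in the frame of tray between -0.09 and 0.09 m and y of tall_bottle in the frame of tray between -0.11 and 0.11 m and z of tall_bottle in the frame of tray between 0.078 and 0.088 m and linear speed of each of tall_bottle, short_bottle below 0.02 m/s and contact force between each of tall_bottle, short_bottle and the fingers below 0.1 N and x of short_bottle in the frame of tray between -0.09 and 0.09 m and y of short_bottle in the frame of tray between -0.11 and 0.11 m and z of short_bottle in the frame of tray between 0.063 and 0.073 m and distance of jar from where it was at the start of the episode below 0.025 m); the robot touches nothing.
It fails at once if the jar in the tray is pushed more than 25 mm or tipped over (distance of jar from where it was at the start of the episode above 0.025 m or angle between jar's own z axis and vertical above 0.4 rad).
It fails at once if the pill bottle or tape roll under the shelf is pushed more than 25 mm or tipped over (distance of any of pill_bottle, tape_roll from where it was at the start of the episode above 0.025 m or angle between any of pill_bottle, tape_roll's own z axis and vertical above 0.4 rad).
It fails at once if the gel bottle, mug or stapler is pushed more than 25 mm or tipped over (distance of any of gel_bottle, mug, stapler from where it was at the start of the episode above 0.025 m or angle between any of gel_bottle, mug, stapler's own z axis and vertical above 0.4 rad).
It fails at once if the tall bottle is dropped (faster than 0.7 m/s with no finger touching it, a fall of about 25 mm) (linear speed of tall_bottle above 0.7 m/s and contact force between tall_bottle and the fingers below 0.1 N).
It fails at once if the short bottle is dropped (faster than 0.7 m/s with no finger touching it, a fall of about 25 mm) (linear speed of short_bottle above 0.7 m/s and contact force between short_bottle and the fingers below 0.1 N).
It also fails if it takes over 58 s, if anything falls off the work surface, if the arm or the gripper's body presses on something with over 40 N, if the wrist force passes 120 N, or if a joint passes its speed limit or range.

ROBOT

A 6-joint arm with a two-finger parallel gripper is mounted at the origin on the work surface. World frame = base frame: x ahead of the robot, y to its left, z up, the work surface at z = 0. Lengths are in m, angles in degrees, forces in N, time in s.
With the tool pointing down it reaches from about 0.375 to 0.825 m from the base axis. Payload 5.5 kg.
Tool frame: the origin (TCP) lies at the very end of the fingers, on their centre line; the grasp point (between the pads) lies 19 mm behind it (ctrl.pinch_z is the distance from the TCP to the grasp point, in m); z points along the fingers, y is the line along which they close (so a half turn about z gives the same grasp; the last joint's range is limited). The gripper opens to 85 mm and grips with 20 to 120 N. Pads are 22 mm wide; open, the fingers measure 114 mm over their backs; the gripper's body (76 mm by 85 mm) begins 54 mm behind the grasp point. The pads swing forward as they close: fully open they stand 13 mm farther back than shut.
Start: joints at [-74.255, 17.962, -2.699, 69.339, 0, 90], TCP at [0.163, -0.577, 0.231] pointing down, gripper open.
Joint ranges: [-152.73, 152.73], [-39.44, 99.34], [-58.76, 71.6], [-118.89, 123.64], [-81.53, 83.1], [-180, 180]. Speed limits (degrees/s): [136.94, 136.94, 172.46, 180, 180, 180].

INTERFACE

Orientations are given as [roll, pitch, yaw] about the fixed x, y, z axes, in that order (R = Rz(yaw) Ry(pitch) Rx(roll)).
In Python, from bench import ctrl gives the robot as it stands.
- The arm moves only by the tool send_rows, never from a script. Its argument "commands" is a list that holds one entry, the list of rows, each a list of 5 numbers: the opening, from 0 (shut) to 1 (fully open), then the shift along the world's x, y, z scaled (see below), then the turn about the world's z scaled (see below). In form: [[[gripper, tx, ty, tz, roll], ...]]. A call has 1 to 12 rows; each row shifts and turns the commanded pose from where the row before left it; what a row does not reach is not made up. The controller multiplies each number of a shift by 8 cm and each number of a turn by 90 degrees. A row lasts 1/8 s, in which the tool goes at most 62.5 mm and 10.7 degrees, less where a joint would pass 70% of its speed; a pose out of reach is approached as far as the arm can. A call with a number of a shift or a turn outside -1 to 1 is refused whole. A call with a gripper value outside its range is refused whole. The fingers move at their own pace and stop on an object; "grip_force" is the grip in N (left out, the last holds). Time passes only in rows, so rows that do not move let the fingers close. It gives the time, the measured TCP pose, the force, the opening and the grip force at its end, in the units of the state.
- ctrl.state(): the state, without advancing time (a new reading comes with each control period).
- ctrl.get_image(name): name is "side" or "top"; returns (picture, depth): 420x560x3 uint8, red, green, blue; 420x560 float32, m along the optical axis (not along the pixel's ray), 0 where there is no reading.
- ctrl.calibration(name): a dict with "fovy" (degrees; the focal length in pixels is half the picture's height over the tangent of half this angle, whatever the lens; pixels are square), "cx", "cy" (the principal point, pixels), "k1" (the pictures are not rectified: a ray, as slopes to the right and down, at radius r is drawn at 1 + k1 r^2 times it, then the intrinsics apply), "rvec" (rotation vector, rad) and "tvec" (3), from world to camera coordinates, as OpenCV has them. Camera axes: x right, y down, z forward; pixel columns grow to the right and rows downward; lengths in m; the calibration is good to about 2 mm. A picture is of the moment at which its call begins. calibration takes no time and is no camera call.
- ctrl.finish_job(): hands the job in; it is judged then, once.
The state is a dict: "time": time; "joints": joint angles; "joint_velocities": joint speeds; "tau": joint torques, N m; "position": TCP position; "ee_rot": TCP orientation; "force": force on the tool from outside, world axes, zero at the start; "ft_torque": the same for the moment, N m; "finger_gap": finger opening in m; "gripper_force": force on a finger pad.
Only numpy, scipy, OpenCV 4.12 (cv2) and the standard library are available. Lean on these libraries where they do the work, as an engineer would, in place of code of your own. Each camera call takes 0.05 s, during which the arm holds its last target. There are 200 camera calls.

## Working session

There is one attempt and no reset: what is moved stays moved. The work goes in short steps, Python scripts to look and compute and a tool call to move; the robot and the scene stay as the last step left them, time stands still between calls to the robot, and variables do not carry over. Pictures are saved under pics/ and viewed, at most 10 in all, crops included, and the job is handed in when it is done.

Besides the shell and the picture viewer there is one more tool, called after "Request:" as name(argument=value, ...), one argument or row to a line, values as JSON. send_rows: Moves the arm, as the interface text tells. Shifts and turns lie within -1 to 1; 1 stands for 8 cm of shift or 90 degrees of turn. Its arguments: {"type":"object","properties":{"commands":{"type":"array","items":{"type":"array","items":{"type":"array","items":{"type":"number"}}}},"grip_force":{"type":"number"}},"required":["commands"]}

```bash
mkdir -p pics; ls; cat > h.py <<'E'
import numpy as np, cv2
from bench import ctrl
def cal(n):
    c=ctrl.calibration(n); f=210/np.tan(np.radians(c["fovy"])/2)
    return c,f,cv2.Rodrigues(np.array(c["rvec"],float))[0],np.array(c["tvec"],float)
def ray(n,u,v):
    c,f,R,t=cal(n); d=np.array([(u-c["cx"])/f,(v-c["cy"])/f]); s=d.copy()
    for _ in range(20): s=d/(1+c["k1"]*(s@s))
    return R.T@np.array([s[0],s[1],1]), -R.T@t
def atz(n,u,v,z):
    d,o=ray(n,u,v); return o+d*(z-o[2])/d[2]
def atd(n,u,v,D):
    d,o=ray(n,u,v); return o+d*D
def proj(n,p):
    c,f,R,t=cal(n); q=R@np.array(p,float)+t; s=q[:2]/q[2]; s=s*(1+c["k1"]*(s@s)); return s*f+[c["cx"],c["cy"]]
def grab(n,name):
    im,d=ctrl.get_image(n); np.savez("pics/%s.npz"%name,im=im,d=d); cv2.imwrite("pics/%s.png"%name,im[:,:,::-1]); return im,d
E
python3 - <<'E'
from h import *
for n in("top","side"):
    grab(n,n+"0"); print(n,ray(n,280,210)[1],ctrl.calibration(n))
a=cv2.imread("pics/top0.png");b=cv2.imread("pics/side0.png")
print(ctrl.state())
E
```

```text
pics
top [ 0.35483207 -0.01575009  0.91070004] {'fovy': 54.741669148274674, 'cx': 280.4531914862066, 'cy': 207.97656739206226, 'k1': -0.10714905221986962, 'rvec': array([ 2.17580424, -2.03226134,  0.21720942]), 'tvec': array([-0.03935319,  0.5379778 ,  0.81520528])}
side [0.03131857 0.83520132 0.68318842] {'fovy': 47.74916555307893, 'cx': 280.1423000291131, 'cy': 216.31386481126341, 'k1': -0.0013822605100450038, 'rvec': array([ 0.64946849, -2.48391076,  1.34534212]), 'tvec': array([0.43750372, 0.1826765 , 0.96979808])}
{'time': 0.1, 'joints': array([-7.42538507e+01,  1.80003698e+01, -2.74969266e+00,  6.93401667e+01,
       -2.43492766e-03,  8.99996351e+01]), 'joint_velocities': array([ 0.06396348, -0.03608118,  0.13730389,  0.03789182, -0.02037285,
       -0.08143932]), 'tau': array([ 6.59469097e-04, -5.40767169e+01,  3.40541840e+01,  1.11791276e-02,
       -6.70265285e-05, -1.03475338e-05]), 'position': array([ 0.16266682, -0.57697326,  0.23050924]), 'ee_rot': array([-1.79909771e+02,  2.43435002e-03,  1.57465180e+01]), 'force': array([-0.30615417, -0.00557419, -0.02826006]), 'ft_torque': array([-0.02911013,  0.00190045, -0.03753572]), 'gripper_force': 0.0, 'finger_gap': 0.08523987741784307}
```

View pics/top0.png

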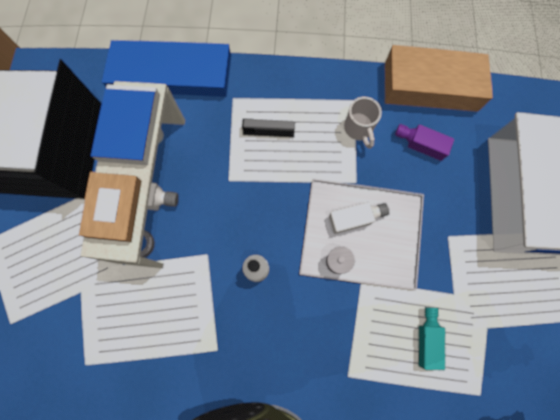

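View pics/side0.png

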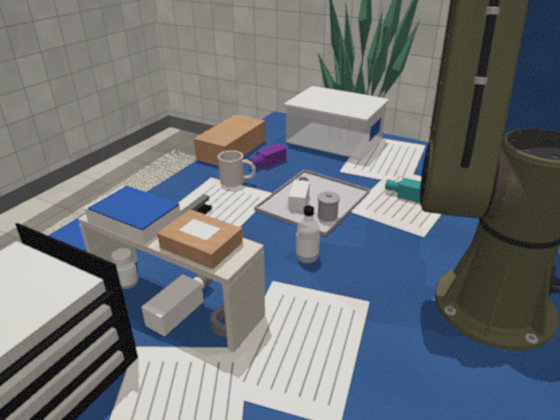

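Top view: the tray is at about (363,234) with the white short bottle at (345,218) and its grey cap at (383,210). The jar is at (340,262). The tall bottle's cap sticks out of the shelf at (170,199). The gel bottle is at (256,268), mug at (363,118), stapler at (268,128). Candidates for the short bottle: white (360,216), purple (430,140), turquoise (432,340). I choose the white one in the tray; the crop below checks it.

```bash
python3 - <<'E'
from h import *
a=cv2.imread("pics/top0.png")
A=cv2.resize(a[170:300,290:430],None,fx=4,fy=4,interpolation=cv2.INTER_CUBIC)[:, :]
B=cv2.resize(a[170:240,125:195],None,fx=3.4,fy=3.4,interpolation=cv2.INTER_CUBIC)
C=np.zeros((600,800,3),np.uint8);C[:520,:560]=A;C[:238,562:800]=B
s=cv2.imread("pics/side0.png")[265:345,130:230];S=cv2.resize(s,None,fx=2.38,fy=2.38,interpolation=cv2.INTER_CUBIC);C[250:250+S.shape[0],562:562+S.shape[1]]=S
cv2.imwrite("pics/crop1.png",C)
d=np.load("pics/top0.npz")["d"]
for n,u,v in[("shortbody",350,218),("cap",383,210),("jar",340,262),("tallcap",172,199),("gel",256,268),("mug",363,118),("stapler",268,128),("shelf board",122,215)]:
    print(n,atd("top",u,v,d[v,u]).round(4))
for u,v in[(309,181),(424,193),(418,287),(302,278)]: print("tray corner",atz("top",u,v,0.012).round(4))
E
```

```text
shortbody [ 0.5292 -0.1543  0.0499]
cap [ 0.554  -0.2286  0.0403]
jar [ 0.4312 -0.1338  0.0679]
tallcap [0.5468 0.2393 0.0418]
gel [0.403  0.0346 0.1352]
mug [ 0.7853 -0.1855  0.009 ]
stapler [0.7293 0.0391 0.0404]
shelf board [0.4744 0.2778 0.209 ]
tray corner [ 0.6172 -0.0631  0.012 ]
tray corner [ 0.6074 -0.3314  0.012 ]
tray corner [ 0.3917 -0.3175  0.012 ]
tray corner [ 0.3958 -0.0597  0.012 ]
```

View pics/crop1.png

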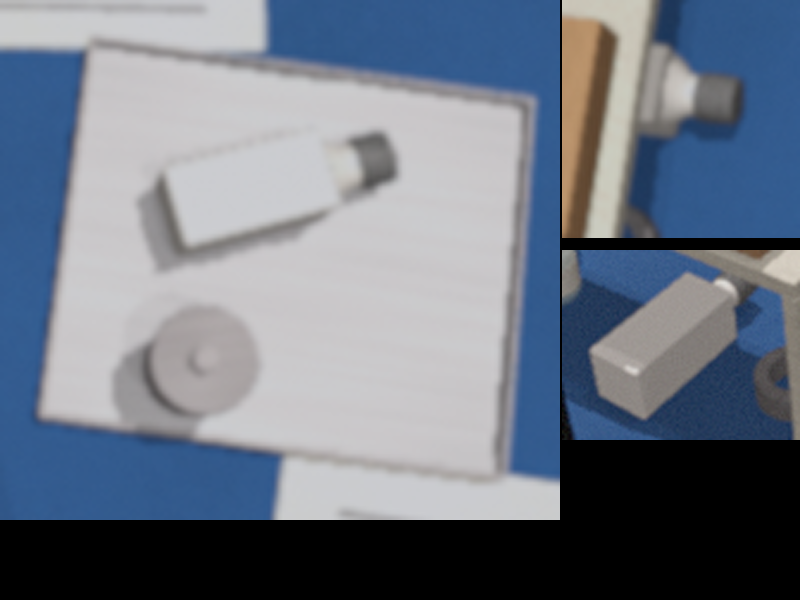

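The crop confirms the white short bottle with its cap at lower-res pixel (384,209.5), pointing right and slightly away. The tall bottle's cap spans (163.5–178, 198.5). It is straight and lies flat.

```bash
python3 - <<'E'
from h import *
P=lambda n,u,v,z:atz(n,u,v,z).round(4)
print("short top corners",[P("top",u,v,.049)[:2] for u,v in[(330.5,213),(369.5,203),(375,221),(337,232.5)]])
print("short cap end/start",P("top",389,209,.03)[:2],P("top",379,211,.03)[:2])
print("tall cap end/start",P("top",178,198.5,.03)[:2],P("top",163.5,198.8,.03)[:2])
print("tall rear bottom",P("side",145.1,327.2,0),P("side",166.1,335.6,0),"top",P("side",142.6,307.9,.052),P("side",164.9,314.6,.052))
# shelf front edge top z=.176
for v in (110,200,250):
    pass
print("shelf front edge",[P("top",u,v,.176)[:2] for u,v in[(151.5,190),(163,105),(141,235)]])
d=np.load("pics/top0.npz")["d"]
print([ (u,atd("top",u,199,d[199,u]).round(3)) for u in range(142,186,3)])
E
```

```text
short top corners [array([ 0.5375, -0.1116]), array([ 0.5657, -0.1963]), array([ 0.5264, -0.2093]), array([ 0.4957, -0.1275])]
short cap end/start [ 0.5596 -0.2446] [ 0.5535 -0.2221]
tall cap end/start [0.5515 0.2292] [0.5486 0.2622]
tall rear bottom [0.5813 0.3939 0.    ] [0.5314 0.3906 0.    ] top [0.5777 0.3929 0.052 ] [0.5294 0.3859 0.052 ]
shelf front edge [array([0.5319, 0.2415]), array([0.7077, 0.2439]), array([0.4451, 0.2497])]
[(142, array([0.513, 0.258, 0.176])), (145, array([0.514, 0.251, 0.177])), (148, array([0.516, 0.249, 0.166])), (151, array([0.541, 0.283, 0.053])), (154, array([0.543, 0.278, 0.047])), (157, array([0.544, 0.272, 0.044])), (160, array([0.546, 0.267, 0.039])), (163, array([0.545, 0.26 , 0.042])), (166, array([0.546, 0.253, 0.042])), (169, array([0.546, 0.246, 0.042])), (172, array([0.547, 0.239, 0.042])), (175, array([0.548, 0.234, 0.038])), (178, array([0.554, 0.233, 0.014])), (181, array([0.557, 0.23 , 0.002])), (184, array([0.557, 0.223, 0.002]))]
```

Request:
send_rows(
  commands=[
    [[0.75,0,0,0.3,0],[0.75,0.5,0,0,-0.1],[0.75,0.6,0.3,0,-0.1],[0.75,0.7,0.5,0,-0.1],[0.75,0.7,0.5,0,-0.1],[0.75,0.7,0.6,0,-0.1],[0.75,0.6,0.6,0,-0.1],[0.75,0.4,0.6,0,-0.1],[0.75,0,0,0,0]],
  ],
  grip_force=25,
)

```text
time: 1.23
position: [0.4419, -0.3844, 0.2549]
ee_rot: [-177.5, 0.2, -42.4]
force: [-0.5, 0.2, -0.6]
finger_gap: 0.064
gripper_force: 0.0
```

Tall bottle problem: its cap sticks out only ~15 mm past the shelf front (y≈0.246), so the 76 mm gripper body would hit the board before the pads reach the cap. Its base, though, protrudes behind the shelf (y≈0.392, shelf back ≈0.355), so I can push it from behind with an open finger. I'll check the space there while starting on the short bottle.

```bash
python3 - <<'E'
from h import *
for n in("top","side"):
    d=np.load("pics/%s0.npz"%n)["d"]
    G={}
    for v in range(0,420):
        for u in range(0,560):
            if d[v,u]>0 and (u+v)%2==0:
                p=atd(n,u,v,float(d[v,u]))
                if .42<p[0]<.76 and .2<p[1]<.6: 
                    k=(int(p[0]*50),int(p[1]*50)); G[k]=max(G.get(k,-9),p[2])
    print(n,"cols y .20...,.02 ; rows x .42...")
    for i in range(21,38): print(i*20,[int(1000*G[(i,j)]) if (i,j) in G else None for j in range(10,30)])
E
```

```text
Traceback (most recent call last):
  File "h.py", line 13, in atd
    d,o=ray(n,u,v); return o+d*D
        ~~~^^^^^^^
  File "h.py", line 7, in ray
    c,f,R,t=cal(n); d=np.array([(u-c["cx"])/f,(v-c["cy"])/f]); s=d.copy()
            ~~~^^^
  File "h.py", line 4, in cal
    c=ctrl.calibration(n); f=210/np.tan(np.radians(c["fovy"])/2)
ValueError: time passes only in moves, steps and waits
```

Request:
send_rows(
  commands=[
    [[0.6,0.4,0.4,0,-0.1],[0.6,0.5,0.6,-0.3,-0.1],[0.6,0.4,0.6,-0.5,-0.058],[0.6,0.1,0.3,-0.4,0],[0.6,0,0,0,0],[0.6,0,0,0,0]],
  ],
)

```text
time: 1.98
position: [0.4112, -0.366, 0.1669]
ee_rot: [-168.2, 0.4, -48.7]
force: [-0.6, -0.0, 0.6]
finger_gap: 0.0512
gripper_force: 0.0
```

```bash
sed -i 's/^def cal(n):/import functools\n@functools.lru_cache(None)\ndef cal(n):/' h.py; cat >> h.py <<'E'
def cloud(n,d):
    c,f,R,t=cal(n); v,u=np.mgrid[0:420,0:560]; k=np.array([[f,0,c["cx"]],[0,f,c["cy"]],[0,0,1]])
    s=cv2.undistortPoints(np.dstack([u,v]).reshape(-1,1,2).astype(float),k,np.array([c["k1"],0,0,0])).reshape(-1,2)
    D=d.reshape(-1,1); P=(np.hstack([s*D,D])-t)@R; P[D[:,0]<=0]=np.nan; return P.reshape(420,560,3)
E
python3 - <<'E'
from h import *
s=ctrl.state(); print(s["joints"].round(1),s["position"].round(4),s["ee_rot"].round(1))
for n in("top","side"):
    P=cloud(n,np.load("pics/%s0.npz"%n)["d"]).reshape(-1,3); P=P[~np.isnan(P[:,0])]
    print(n,"cols y from .20 step .02")
    for x in np.arange(.42,.76,.04):
        print(int(x*1000),[int(1000*m.max()) if len(m:=P[(P[:,0]>=x)&(P[:,0]<x+.04)&(P[:,1]>=y)&(P[:,1]<y+.02),2]) else '-' for y in np.arange(.2,.6,.02)])
E
```

```text
[-48.7  14.8 -16.4  59.2  11.8 179.9] [ 0.4112 -0.366   0.1669] [-168.2    0.4  -48.7]
top cols y from .20 step .02
420 [5, 4, 178, 213, 214, 213, 214, 213, '-', '-', '-', '-', 5, 6, 6, 4, 4, 6, 6, 5]
459 [5, 4, 179, 213, 214, 214, 214, 214, '-', '-', '-', '-', '-', 5, 5, 5, 5, 5, 6, 6]
499 [4, 38, 179, 213, 214, 214, 215, 213, '-', '-', '-', '-', 163, 5, 5, 6, 5, 4, 4, 4]
539 [3, 44, 208, 212, 213, 213, 213, 212, '-', '-', '-', '-', 220, 218, 196, 198, 197, 197, 181, 119]
579 [5, 6, 214, 214, 214, 214, 214, 215, '-', '-', '-', '-', 220, 218, 196, 198, 196, 197, 196, '-']
619 [4, 5, 213, 213, 213, 214, 214, 214, '-', '-', '-', '-', 221, 219, 197, 197, 197, 197, 197, '-']
659 [4, 5, 213, 214, 214, 214, 214, 213, '-', '-', '-', '-', 221, 219, 198, 197, 197, 197, 197, 197]
699 [5, 5, 213, 213, 214, 213, 213, 213, '-', '-', '-', '-', 221, 218, 197, 197, 198, 197, 197, 198]
739 [6, 5, 180, 178, 180, 179, 180, 179, '-', '-', '-', '-', 222, 217, 196, 198, 197, 197, 197, 198]
side cols y from .20 step .02
420 [0, '-', 177, 210, 211, 211, 212, 211, 176, 4, 3, 3, 3, 3, 4, 3, 4, 3, '-', '-']
459 ['-', '-', 2, 211, 212, 212, 212, 211, 176, 3, 3, 2, 3, 2, 3, 3, 3, 2, 2, '-']
499 [1, 22, 39, 211, 211, 212, 211, 211, 176, 52, 3, 2, 214, 214, 171, 169, 170, 171, 170, 171]
539 [0, 0, 210, 210, 211, 211, 212, 210, 173, 53, 3, 2, 217, 217, 194, 194, 194, 194, 194, 194]
579 [1, 1, 211, 211, 211, 211, 211, 212, 172, 51, 2, 1, 218, 217, 194, 195, 195, 195, 195, 194]
619 [2, 2, 211, 211, 211, 211, 211, 211, 2, 1, '-', '-', 218, 217, 194, 195, 194, 195, 195, 194]
659 [1, 1, 210, 211, 211, 212, 211, 212, 0, '-', '-', '-', 218, 219, 194, 194, 194, 194, 195, '-']
699 [3, 2, 210, 211, 211, 211, 211, 210, '-', '-', '-', '-', 218, 218, 194, 195, 194, 194, '-', '-']
739 [2, 2, 52, 75, 95, 120, 174, 176, '-', '-', '-', '-', 217, 217, 194, 194, 192, '-', '-', '-']
```

The wrist (joint 6) hit its end stop; yaw must lie between j1 and j1+360, so I need +109.5° instead. Turning that way.

Request:
send_rows(
  commands=[
    [[0.6,0,0,0.2,0.11],[0.6,0,0,0,0.115],[0.6,0,0,0,0.115],[0.6,0,0,0,0.115],[0.6,0,0,0,0.115],[0.6,0,0,0,0.115],[0.6,0.2,0.2,0,0.115],[0.6,0.2,0.2,0,0.115],[0.6,0.2,0.2,0,0.115],[0.6,0.2,0.2,0,0.115],[0.6,0.2,0.2,0,0.115],[0.6,0.2,0.2,0,0.115]],
  ],
)

```text
time: 3.48
position: [0.5091, -0.2691, 0.1835]
ee_rot: [-168.4, 0.6, 75.4]
force: [-1.5, -0.7, 0.5]
finger_gap: 0.0514
gripper_force: 0.0
```

The joint-limit event left the tool tilted 11.6°. The tip leans inward now, so I'll try to cancel the tilt against the outer reach limit, where the arm can only compromise outward.

Request:
send_rows(
  commands=[
    [[0.6,0.3,-0.2,0.2,-0.1],[0.6,0.6,-0.3,0.2,-0.05],[0.6,0.6,-0.3,0,0],[0.6,0.6,-0.3,0,0],[0.6,0.6,-0.3,0,0],[0.6,0.3,-0.15,0,0]],
  ],
)

```text
time: 4.22
position: [0.7092, -0.3738, 0.206]
ee_rot: [-169.2, 0.5, 61.6]
force: [-3.0, 1.4, 23.7]
finger_gap: 0.0516
gripper_force: 0.0
```

```bash
python3 -c "
from h import *
s=ctrl.state(); print(s['time'],s['joints'].round(1),s['position'].round(4),s['ee_rot'].round(1))"
```

```text
4.225 [-27.6  63.   71.6 109.5  -0.4  90.8] [ 0.7092 -0.3738  0.206 ] [-169.2    0.5   61.6]
```

Request:
send_rows(
  commands=[
    [[0.6,0.7,-0.35,0,0],[0.6,0.7,-0.35,0,0],[0.6,0.7,-0.35,0,0],[0.6,0.7,-0.35,0,0]],
  ],
)

```text
time: 4.72
position: [0.8037, -0.4187, 0.149]
ee_rot: [-179.8, 0.4, 61.6]
force: [1.0, -0.4, -0.5]
finger_gap: 0.0514
gripper_force: 0.0
```

```bash
python3 -c "
from h import *
s=ctrl.state(); print(s['time'],s['joints'].round(1),s['position'].round(4),s['ee_rot'].round(1),s['force'])"
```

```text
4.725 [-27.4  66.1  71.6  95.7  -0.4  91. ] [ 0.8037 -0.4187  0.149 ] [-179.8    0.4   61.6] [ 1.0248659  -0.38541124 -0.47762178]
```

Tilt gone (−179.8°), and pushing against the outer limit gives a controllable outward tilt, which will help under the shelf later. Now to the short bottle.

Request:
send_rows(
  commands=[
    [[0.6,-0.52,0.39,0,0.089],[0.6,-0.52,0.39,0,0.089],[0.6,-0.52,0.39,0,0.089],[0.6,-0.52,0.39,0,0.089],[0.6,-0.51,0.39,0,0.089],[0.6,-0.5,0.38,0,0.089],[0.6,0,0,0,0],[0.6,0,0,0,0]],
  ],
)

```text
time: 5.72
position: [0.5964, -0.2592, 0.1547]
ee_rot: [-179.9, 0.5, 103.9]
force: [-0.2, -0.1, 0.3]
finger_gap: 0.0516
gripper_force: 0.0
```

```bash
python3 -c "
from h import *
s=ctrl.state(); print(s['time'],s['joints'].round(1),s['position'].round(4),s['ee_rot'].round(1),s['force'])
im,d=grab('top','t1')
c=im[150:310,270:450,::-1]; cv2.imwrite('pics/t1c.png',cv2.resize(c,None,fx=3,fy=3,interpolation=cv2.INTER_CUBIC))
im,d=grab('side','s1')"
```

```text
5.725 [-23.2  25.3  -2.3  62.2  -0.5  52.9] [ 0.5964 -0.2592  0.1547] [-179.9    0.5  103.9] [-0.18679497 -0.10818169  0.31251303]
```

View pics/s1.png

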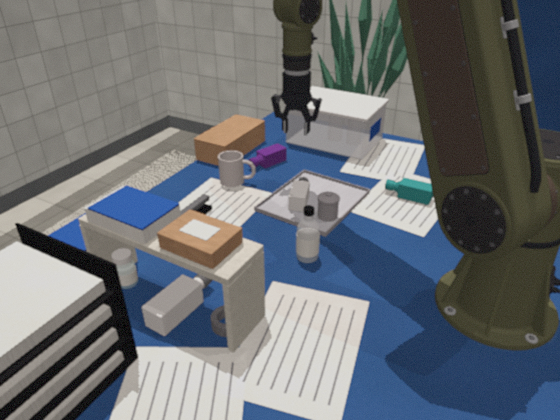

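The gripper hangs above the tray (fingertips about (297,125)), tool vertical, with a slim wrist. Correcting the offset and descending around the cap.

Request:
send_rows(
  commands=[
    [[0.6,-0.5,0.34,0,0.062],[0.6,0,0,-0.4,0],[0.6,0,0,-0.5,0],[0.6,0,0,-0.5,0],[0.6,0,0,-0.2,0],[0.6,0,0,-0.18,0],[0.6,0,0,0,0]],
  ],
)

```text
time: 6.7
position: [0.5546, -0.231, 0.0099]
ee_rot: [-179.7, 0.3, 109.5]
force: [0.0, -0.1, 0.2]
finger_gap: 0.0512
gripper_force: 0.0
```

```bash
python3 -c "
from h import *
s=ctrl.state(); print(s['time'],s['joints'].round(1),s['position'].round(4),s['ee_rot'].round(1),s['force'])
im,d=grab('top','t2'); im2,d=grab('side','s2')
A=cv2.resize(im[160:300,290:430,::-1],(400,400),interpolation=cv2.INTER_CUBIC);B=cv2.resize(im2[130:250,230:350,::-1],(400,400),interpolation=cv2.INTER_CUBIC)
cv2.imwrite('pics/c2.png',np.hstack([A,B]))"
```

```text
6.7 [-22.4  28.  -19.   43.   -0.5  48.1] [ 0.5546 -0.231   0.0099] [-179.7    0.3  109.5] [ 0.01004107 -0.06868418  0.16126677]
```

View pics/c2.png

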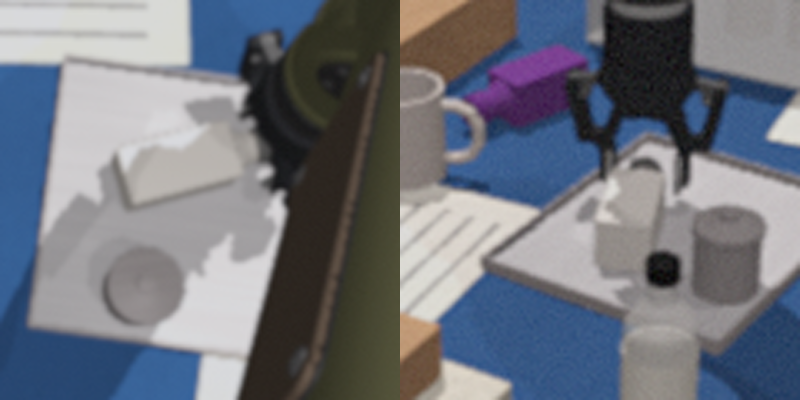

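The side crop shows the cap between the fingertips ((608,178) and (682,180)). Closing, then starting the tip-up arc.

Request:
send_rows(
  commands=[
    [[0.2,0,0,0,0],[0.2,0,0,0,0],[0.2,0,0,0,0],[0.2,0,0,0,0],[0.2,-0.02,0.06,0.19,0],[0.2,-0.02,0.06,0.19,0],[0.2,-0.036,0.1,0.165,0],[0.2,-0.036,0.1,0.165,0],[0.2,0,0,0,0]],
  ],
  grip_force=25,
)

```text
time: 7.92
position: [0.546, -0.2048, 0.0685]
ee_rot: [-179.8, 0.4, 109.6]
force: [-0.2, -0.5, -1.7]
finger_gap: 0.0292
gripper_force: 25.1
```

```bash
python3 -c "
from h import *
s=ctrl.state(); print(s['time'],s['position'].round(4),s['ee_rot'].round(1),s['force'],s['finger_gap'])
im,d=grab('top','t3'); im2,d=grab('side','s3')
A=cv2.resize(im[160:300,290:430,::-1],(400,400),interpolation=cv2.INTER_CUBIC);B=cv2.resize(im2[130:250,230:350,::-1],(400,400),interpolation=cv2.INTER_CUBIC)
cv2.imwrite('pics/c3.png',np.hstack([A,B]))"
```

```text
7.925 [ 0.546  -0.2048  0.0685] [-179.8    0.4  109.6] [-0.15805728 -0.45931163 -1.69228521] 0.029165607656956697
```

View pics/c3.png

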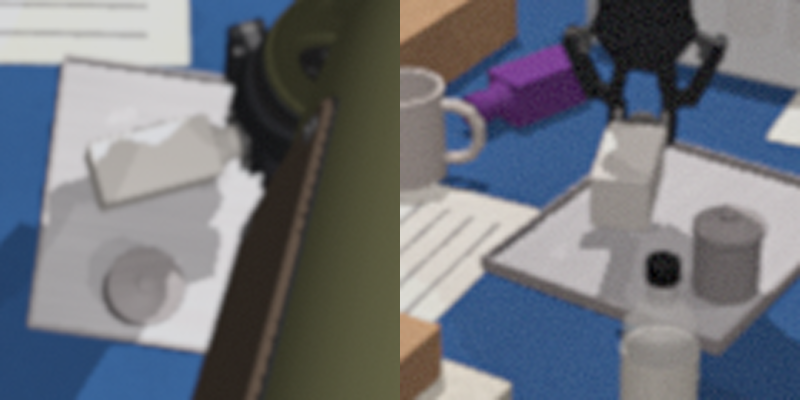

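The bottle came up flat: the grip's friction torque beats gravity. I'll set it back down and regrip only the last ~6 mm of the cap at minimum force, so it can pivot.

Request:
send_rows(
  commands=[
    [[0.2,0,0,-0.25,0],[0.2,0,0,-0.25,0],[0.2,0,0,-0.17,0],[0.2,0,0,-0.04,0],[0.2,0,0,0,0],[0.4,0,0,0,0],[0.5,0,0,0,0],[0.55,0.033,-0.095,0,0],[0.55,0.033,-0.095,0,0],[0.2,0,0,0,0],[0.2,0,0,0,0],[0.2,0,0,0,0]],
  ],
  grip_force=20,
)

```text
time: 9.52
position: [0.5509, -0.2207, 0.0104]
ee_rot: [-179.7, 0.4, 109.5]
force: [0.5, -1.1, 2.0]
finger_gap: 0.0282
gripper_force: 19.7
```

Request:
send_rows(
  commands=[
    [[0.2,0,0,0,0],[0.2,0,0,0.12,0],[0.2,0,0,0.12,0],[0.2,0,0,0.12,0],[0.2,0,0,0,0]],
  ],
)

```text
time: 10.15
position: [0.5515, -0.2208, 0.0402]
ee_rot: [-179.8, 0.4, 109.5]
force: [0.3, -1.0, -0.9]
finger_gap: 0.029
gripper_force: 20.0
```

```bash
cat >> h.py <<'E'
def white(n,d,im,lo,hi):
    P=cloud(n,d); m=((P>lo)&(P<hi)).all(2)&(im.min(2)>60)&(np.ptp(im.astype(int),axis=2)<30); return P[m]
E
python3 -c "
from h import *
s=ctrl.state(); print(s['time'],s['position'].round(4),s['ee_rot'].round(1),s['force'],s['finger_gap'])
im,d=grab('side','s4'); P=white('side',d,im,[.47,-.28,.008],[.62,-.08,.16]); 
for y in np.arange(-.28,-.08,.01):
    m=P[(P[:,1]>=y)&(P[:,1]<y+.01)]
    if len(m)>3: print(round(y,3),len(m),np.percentile(m[:,2],[5,95]).round(3),np.percentile(m[:,0],[5,95]).round(3))
"
```

```text
10.15 [ 0.5515 -0.2208  0.0402] [-179.8    0.4  109.5] [ 0.26939607 -1.03399261 -0.87279933] 0.028963311936944985
-0.26 5 [0.009 0.114] [0.521 0.608]
-0.25 11 [0.01  0.147] [0.493 0.607]
-0.24 27 [0.011 0.157] [0.492 0.607]
-0.23 21 [0.01  0.147] [0.505 0.608]
-0.22 40 [0.04  0.077] [0.529 0.549]
-0.21 65 [0.045 0.141] [0.534 0.609]
-0.2 42 [0.011 0.144] [0.532 0.611]
-0.19 22 [0.012 0.066] [0.514 0.61 ]
-0.18 22 [0.01  0.068] [0.512 0.613]
-0.17 51 [0.011 0.067] [0.508 0.612]
-0.16 49 [0.036 0.067] [0.505 0.552]
-0.15 65 [0.013 0.063] [0.5 0.6]
-0.14 54 [0.013 0.061] [0.498 0.613]
-0.13 56 [0.023 0.059] [0.493 0.56 ]
-0.12 63 [0.015 0.056] [0.491 0.607]
-0.11 78 [0.01  0.053] [0.488 0.533]
-0.1 146 [0.01  0.049] [0.49  0.529]
-0.09 55 [0.014 0.049] [0.508 0.617]
```

It pivots now (~13°). Following the arc to ~60°.

Request:
send_rows(
  commands=[
    [[0.2,-0.04,0.112,0.188,0],[0.2,-0.04,0.112,0.188,0],[0.2,-0.05,0.146,0.14,0],[0.2,-0.05,0.146,0.14,0],[0.2,-0.06,0.175,0.095,0],[0.2,-0.06,0.175,0.095,0],[0.2,0,0,0,0]],
  ],
)

```text
time: 11.08
position: [0.5265, -0.15, 0.1072]
ee_rot: [-179.7, 0.4, 109.6]
force: [-0.2, 0.2, -1.4]
finger_gap: 0.0283
gripper_force: 21.2
```

```bash
cat >> h.py <<'E'
def prof(tag,lo,hi,ax,step=.01):
    s=ctrl.state(); print(s['time'],s['position'].round(4),s['ee_rot'].round(1),s['force'].round(1),s['finger_gap'].round(4))
    for n in ("side","top"):
        im,d=grab(n,n+tag); P=white(n,d,im,lo,hi); print(n,"xyz" [ax])
        for a in np.arange(lo[ax],hi[ax],step):
            m=P[(P[:,ax]>=a)&(P[:,ax]<a+step)]
            if len(m)>5: print(round(a,3),len(m),*[np.percentile(m[:,k],[5,50,95]).round(3) for k in range(3) if k!=ax])
E
python3 -c "
from h import *
prof('5',[.45,-.24,.02],[.6,-.065,.16],2)"
```

```text
Traceback (most recent call last):
  File "h.py", line 27, in prof
    s=ctrl.state(); print(s['time'],s['position'].round(4),s['ee_rot'].round(1),s['force'].round(1),s['finger_gap'].round(4))
                                                                                                    ^^^^^^^^^^^^^^^^^^^^^
AttributeError: 'float' object has no attribute 'round'
```

```bash
sed -i "s/s\['finger_gap'\].round(4)/round(s['finger_gap'],4)/" h.py
python3 -c "
from h import *
prof('5',[.45,-.24,.02],[.6,-.065,.16],2)
im=cv2.imread('pics/side5.png');im2=cv2.imread('pics/top5.png')
A=cv2.resize(im2[160:300,290:430],(400,400));B=cv2.resize(im[120:240,230:350],(400,400))
cv2.imwrite('pics/c5.png',np.hstack([A,B]))"
```

```text
11.075 [ 0.5265 -0.15    0.1072] [-179.7    0.4  109.6] [-0.2  0.2 -1.4] 0.0283
side z
0.02 12 [0.451 0.457 0.48 ] [-0.121 -0.114 -0.067]
0.03 6 [0.451 0.453 0.458] [-0.121 -0.116 -0.113]
0.04 9 [0.452 0.457 0.475] [-0.122 -0.118 -0.106]
0.05 9 [0.452 0.478 0.484] [-0.117 -0.098 -0.079]
0.06 45 [0.451 0.457 0.484] [-0.15  -0.129 -0.077]
0.07 49 [0.476 0.486 0.506] [-0.114 -0.07  -0.066]
0.08 97 [0.48  0.496 0.517] [-0.089 -0.073 -0.066]
0.09 108 [0.483 0.501 0.522] [-0.095 -0.083 -0.074]
0.1 133 [0.488 0.508 0.526] [-0.118 -0.095 -0.085]
0.11 99 [0.503 0.512 0.541] [-0.147 -0.122 -0.099]
0.12 73 [0.507 0.52  0.544] [-0.146 -0.13  -0.122]
0.13 28 [0.505 0.516 0.546] [-0.147 -0.136 -0.129]
0.14 11 [0.506 0.538 0.543] [-0.149 -0.136 -0.129]
top z
0.04 9 [0.476 0.481 0.486] [-0.096 -0.083 -0.069]
0.05 13 [0.476 0.483 0.49 ] [-0.108 -0.089 -0.069]
0.06 16 [0.469 0.484 0.493] [-0.117 -0.097 -0.069]
0.07 79 [0.478 0.488 0.505] [-0.117 -0.07  -0.066]
0.08 146 [0.483 0.501 0.538] [-0.123 -0.077 -0.068]
0.09 167 [0.487 0.505 0.529] [-0.125 -0.087 -0.076]
0.1 247 [0.491 0.509 0.531] [-0.122 -0.102 -0.088]
0.11 126 [0.494 0.514 0.528] [-0.126 -0.112 -0.096]
0.12 67 [0.513 0.521 0.536] [-0.132 -0.127 -0.121]
0.13 21 [0.522 0.526 0.532] [-0.135 -0.133 -0.129]
```

View pics/c5.png

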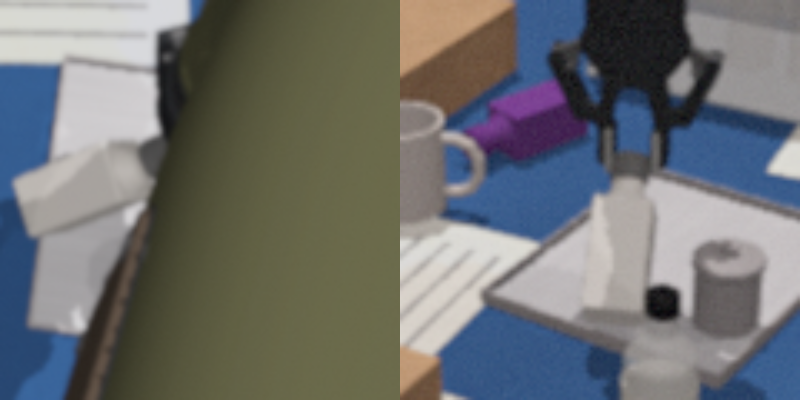

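The bottle is now held in air at ~37° (side crop: cap (630,165), base (615,310) overhanging the rim). Grip torque holds it there, so I'll square it to the tray's +y wall, set the base edge down inside, and use the wall as a stop for the rest of the arc.

Request:
send_rows(
  commands=[
    [[0.2,0,-0.13,0,-0.109],[0.2,0,-0.13,0,-0.109],[0.2,0.03,0,-0.15,0],[0.2,0,0,-0.1,0],[0.2,0,0,-0.05,0],[0.2,0,0,0,0]],
  ],
)

```text
time: 11.92
position: [0.5291, -0.1723, 0.0825]
ee_rot: [-179.7, 0.4, 90.0]
force: [0.0, -3.7, 3.0]
finger_gap: 0.0284
gripper_force: 22.1
```

```bash
python3 -c "
from h import *
prof('6',[.46,-.24,.005],[.6,-.03,.16],2)"
```

```text
11.925 [ 0.5291 -0.1723  0.0825] [-179.7    0.4   90. ] [ 0.  -3.7  3. ] 0.0284
side z
0.005 139 [0.487 0.529 0.593] [-0.119 -0.066 -0.06 ]
0.015 41 [0.506 0.515 0.545] [-0.088 -0.064 -0.057]
0.025 59 [0.505 0.508 0.54 ] [-0.108 -0.063 -0.052]
0.035 114 [0.505 0.515 0.548] [-0.11  -0.055 -0.047]
0.045 146 [0.506 0.521 0.549] [-0.12  -0.066 -0.055]
0.055 140 [0.503 0.517 0.546] [-0.136 -0.079 -0.071]
0.065 119 [0.506 0.523 0.549] [-0.121 -0.091 -0.083]
0.075 127 [0.507 0.523 0.547] [-0.143 -0.105 -0.095]
0.085 144 [0.508 0.524 0.548] [-0.164 -0.128 -0.11 ]
0.095 73 [0.51  0.525 0.551] [-0.164 -0.152 -0.141]
0.105 36 [0.509 0.527 0.555] [-0.164 -0.16  -0.151]
0.115 12 [0.51  0.531 0.551] [-0.166 -0.162 -0.16 ]
top z
0.005 549 [0.467 0.506 0.594] [-0.17  -0.116 -0.062]
0.015 12 [0.509 0.509 0.599] [-0.08  -0.071 -0.068]
0.025 21 [0.508 0.509 0.509] [-0.111 -0.088 -0.061]
0.035 64 [0.508 0.52  0.55 ] [-0.097 -0.052 -0.048]
0.045 157 [0.509 0.527 0.551] [-0.108 -0.061 -0.053]
0.055 206 [0.462 0.522 0.55 ] [-0.144 -0.076 -0.066]
0.065 175 [0.509 0.525 0.551] [-0.137 -0.088 -0.08 ]
0.075 198 [0.509 0.528 0.552] [-0.136 -0.102 -0.093]
0.085 312 [0.511 0.53  0.55 ] [-0.141 -0.12  -0.108]
0.095 93 [0.514 0.527 0.543] [-0.161 -0.147 -0.14 ]
0.105 47 [0.521 0.53  0.538] [-0.159 -0.154 -0.149]
0.135 6 [0.491 0.493 0.496] [-0.16  -0.16  -0.159]
```

Request:
send_rows(
  commands=[
    [[0.2,0,0.12,0,0],[0.2,0,0.1,0.06,0],[0.2,0,0.1,0.075,0],[0.2,0,0.1,0.075,0],[0.2,0,0.13,0.05,0],[0.2,0,0.13,0.05,0],[0.2,0,0.13,0.05,0],[0.2,0,0,0,0]],
  ],
)

```text
time: 13.02
position: [0.53, -0.1079, 0.1135]
ee_rot: [-179.8, 0.5, 89.9]
force: [-2.9, -6.4, 13.0]
finger_gap: 0.0286
gripper_force: 46.5
```

```bash
python3 -c "
from h import *
prof('7',[.46,-.24,.005],[.6,-.03,.16],2)"
```

```text
13.025 [ 0.53   -0.1079  0.1135] [-179.8    0.5   89.9] [-2.9 -6.4 13. ] 0.0286
side z
0.005 80 [0.487 0.513 0.596] [-0.211 -0.067 -0.059]
0.015 22 [0.506 0.507 0.518] [-0.076 -0.06  -0.039]
0.025 90 [0.506 0.519 0.548] [-0.076 -0.039 -0.035]
0.035 101 [0.507 0.52  0.548] [-0.082 -0.044 -0.038]
0.045 110 [0.506 0.519 0.55 ] [-0.085 -0.049 -0.043]
0.055 104 [0.462 0.519 0.55 ] [-0.13  -0.053 -0.048]
0.065 94 [0.506 0.519 0.55 ] [-0.094 -0.057 -0.052]
0.075 100 [0.507 0.52  0.549] [-0.098 -0.061 -0.055]
0.085 102 [0.507 0.52  0.548] [-0.103 -0.066 -0.061]
0.095 100 [0.508 0.52  0.55 ] [-0.092 -0.07  -0.064]
0.105 85 [0.514 0.525 0.543] [-0.099 -0.082 -0.07 ]
0.115 59 [0.504 0.524 0.551] [-0.103 -0.094 -0.086]
0.125 73 [0.508 0.526 0.551] [-0.11  -0.095 -0.089]
0.135 41 [0.512 0.529 0.551] [-0.103 -0.097 -0.093]
0.145 11 [0.51  0.515 0.552] [-0.099 -0.096 -0.095]
top z
0.025 15 [0.532 0.545 0.553] [-0.039 -0.037 -0.036]
0.035 8 [0.54  0.548 0.553] [-0.043 -0.041 -0.039]
```

Now 66° up, pivoting well, but the base would land on the rim here. Lift 16 mm, shift 64 mm inward, set down, and finish the arc there.

Request:
send_rows(
  commands=[
    [[0.2,0,0,0.2,0],[0.2,0,-0.4,0,0],[0.2,0,-0.4,0,0],[0.2,0,0,-0.1,0],[0.2,0,0,-0.1,0],[0.2,0,0.1,0.01,0],[0.2,0,0.14,0.01,0],[0.2,0,0.14,0.01,0],[0.2,0,0.14,-0.01,0],[0.2,0,0.14,-0.02,0],[0.2,0,0,0,0]],
  ],
)

```text
time: 14.5
position: [0.5289, -0.1174, 0.1113]
ee_rot: [-179.7, 0.3, 90.0]
force: [0.3, 0.2, -2.4]
finger_gap: 0.0285
gripper_force: 45.2
```

```bash
python3 -c "
from h import *
prof('8',[.46,-.24,.015],[.6,-.05,.16],2)"
```

```text
14.5 [ 0.5289 -0.1174  0.1113] [-179.7    0.3   90. ] [ 0.3  0.2 -2.4] 0.0285
side z
0.015 22 [0.504 0.506 0.507] [-0.085 -0.07  -0.055]
0.025 31 [0.505 0.506 0.547] [-0.09  -0.067 -0.05 ]
0.035 73 [0.505 0.517 0.549] [-0.092 -0.054 -0.05 ]
0.045 95 [0.505 0.514 0.548] [-0.095 -0.057 -0.051]
0.055 114 [0.464 0.518 0.548] [-0.127 -0.062 -0.055]
0.065 103 [0.506 0.519 0.549] [-0.103 -0.066 -0.061]
0.075 95 [0.505 0.519 0.549] [-0.107 -0.07  -0.065]
0.085 96 [0.506 0.518 0.549] [-0.106 -0.075 -0.07 ]
0.095 112 [0.508 0.524 0.548] [-0.101 -0.08  -0.075]
0.105 71 [0.51  0.524 0.541] [-0.109 -0.096 -0.08 ]
0.115 62 [0.503 0.522 0.548] [-0.116 -0.104 -0.096]
0.125 67 [0.509 0.525 0.549] [-0.121 -0.106 -0.098]
0.135 34 [0.509 0.525 0.551] [-0.11  -0.107 -0.102]
0.145 10 [0.51  0.532 0.55 ] [-0.112 -0.106 -0.104]
top z
0.035 20 [0.509 0.529 0.55 ] [-0.056 -0.051 -0.05 ]
0.045 49 [0.51  0.529 0.551] [-0.057 -0.054 -0.051]
0.055 46 [0.513 0.533 0.551] [-0.061 -0.059 -0.056]
0.065 31 [0.521 0.538 0.552] [-0.065 -0.063 -0.06 ]
0.075 15 [0.536 0.548 0.553] [-0.07  -0.067 -0.066]
```

Request:
send_rows(
  commands=[
    [[0.2,0,-0.3,0,0],[0.2,0,-0.35,0,0],[0.2,0,0,-0.08,0],[0.2,0,0,-0.06,0],[0.2,0,0,-0.03,0],[0.2,0,0.1,0.01,0],[0.2,0,0.1,0.01,0],[0.2,0,0,0,0]],
  ],
)

```text
time: 15.6
position: [0.5345, -0.1594, 0.1072]
ee_rot: [179.6, 1.0, 89.8]
force: [-6.4, -8.7, 41.6]
finger_gap: 0.0288
gripper_force: 53.5
```

```bash
python3 -c "
from h import *
prof('9',[.46,-.24,.015],[.6,-.05,.16],2)"
```

```text
15.6 [ 0.5345 -0.1594  0.1072] [179.6   1.   89.8] [-6.4 -8.7 41.6] 0.0288
side z
0.015 69 [0.509 0.519 0.552] [-0.131 -0.1   -0.095]
0.025 89 [0.51  0.525 0.554] [-0.138 -0.102 -0.098]
0.035 87 [0.511 0.523 0.553] [-0.139 -0.106 -0.1  ]
0.045 88 [0.51  0.525 0.554] [-0.146 -0.109 -0.104]
0.055 98 [0.463 0.52  0.554] [-0.15  -0.113 -0.107]
0.065 89 [0.511 0.525 0.552] [-0.15  -0.117 -0.111]
0.075 92 [0.51  0.524 0.554] [-0.153 -0.12  -0.115]
0.085 87 [0.511 0.523 0.554] [-0.158 -0.124 -0.119]
0.095 103 [0.514 0.529 0.553] [-0.147 -0.13  -0.122]
0.105 58 [0.514 0.531 0.553] [-0.155 -0.143 -0.135]
0.115 54 [0.516 0.53  0.557] [-0.151 -0.146 -0.139]
0.125 56 [0.516 0.533 0.556] [-0.159 -0.148 -0.141]
0.135 24 [0.515 0.533 0.556] [-0.151 -0.148 -0.145]
top z
0.015 30 [0.477 0.514 0.561] [-0.136 -0.099 -0.06 ]
0.025 62 [0.513 0.526 0.555] [-0.133 -0.1   -0.097]
0.035 62 [0.513 0.529 0.557] [-0.141 -0.104 -0.101]
0.045 64 [0.513 0.527 0.555] [-0.141 -0.108 -0.105]
0.055 62 [0.462 0.525 0.555] [-0.14  -0.111 -0.108]
0.065 64 [0.514 0.529 0.557] [-0.139 -0.114 -0.111]
0.075 62 [0.514 0.531 0.554] [-0.139 -0.118 -0.115]
0.085 58 [0.514 0.53  0.557] [-0.14  -0.122 -0.119]
0.095 175 [0.516 0.531 0.555] [-0.143 -0.131 -0.123]
0.105 62 [0.524 0.533 0.546] [-0.144 -0.139 -0.132]
0.115 13 [0.528 0.535 0.544] [-0.144 -0.142 -0.141]
0.125 11 [0.531 0.536 0.541] [-0.145 -0.143 -0.142]
```

θ≈70° but pressing 42 N; ease off vertically while continuing the arc.

Request:
send_rows(
  commands=[
    [[0.2,0,0.1,0.04,0],[0.2,0,0.12,0.02,0],[0.2,0,0.12,0,0],[0.2,0,0.1,0,0],[0.2,0,0.06,0,0],[0.2,0,0,0,0]],
  ],
)

```text
time: 16.45
position: [0.5311, -0.115, 0.1056]
ee_rot: [-179.9, 0.4, 89.9]
force: [1.9, -1.3, 8.0]
finger_gap: 0.0283
gripper_force: 52.5
```

```bash
python3 -c "
from h import *
prof('10',[.46,-.24,.015],[.6,-.05,.16],2)"
```

```text
16.45 [ 0.5311 -0.115   0.1056] [-179.9    0.4   89.9] [ 1.9 -1.3  8. ] 0.0283
side z
0.015 62 [0.51  0.521 0.552] [-0.128 -0.092 -0.088]
0.025 78 [0.509 0.52  0.551] [-0.127 -0.093 -0.089]
0.035 80 [0.508 0.523 0.552] [-0.123 -0.093 -0.088]
0.045 71 [0.509 0.518 0.551] [-0.129 -0.092 -0.089]
0.055 87 [0.462 0.517 0.552] [-0.134 -0.094 -0.089]
0.065 83 [0.508 0.52  0.552] [-0.128 -0.093 -0.09 ]
0.075 77 [0.508 0.523 0.551] [-0.129 -0.093 -0.089]
0.085 128 [0.509 0.52  0.552] [-0.131 -0.098 -0.09 ]
0.095 52 [0.517 0.526 0.544] [-0.115 -0.103 -0.096]
0.105 46 [0.509 0.528 0.552] [-0.111 -0.105 -0.1  ]
0.115 53 [0.504 0.526 0.554] [-0.114 -0.104 -0.1  ]
0.125 81 [0.512 0.532 0.552] [-0.124 -0.106 -0.101]
0.135 18 [0.511 0.518 0.554] [-0.107 -0.105 -0.103]
top z
```

The short bottle stands upright: its face is at y≈−0.093 from z=0.015 to 0.085. Release, rise, then induce a tip-outward tilt at the reach limit so the fingers can reach under the shelf edge for the tall bottle.

Request:
send_rows(
  commands=[
    [[0.4,0,0,0.02,0],[0.5,0,0,0,0],[0.55,0,0,0.1,0],[0.55,0,0,0.3,0],[0.55,0,0,0.6,0],[0.55,0,0.1,0.6,0.1],[0.55,0.2,0.4,0.3,0.11],[0.55,0.3,0.5,0.2,0.11],[0.55,0.3,0.5,0,0.11],[0.55,0.3,0.5,0,0.11],[0.55,0.3,0.5,0,0.11],[0.55,0.3,0.5,0,0.11]],
  ],
)

```text
time: 18.05
position: [0.6654, 0.127, 0.274]
ee_rot: [-179.7, 0.3, 158.6]
force: [0.6, 0.3, 0.4]
finger_gap: 0.0468
gripper_force: 0.0
```

```bash
python3 -c "
from h import *
s=ctrl.state(); print(s['time'],s['joints'].round(1))
prof('11',[.46,-.24,.015],[.6,-.05,.16],2,.02)"
```

```text
18.05 [11.  26.1 14.5 78.3 -0.4 32.4]
18.05 [0.6654 0.127  0.274 ] [-179.7    0.3  158.6] [0.6 0.3 0.4] 0.0468
side z
0.015 144 [0.508 0.519 0.55 ] [-0.125 -0.091 -0.087]
0.035 153 [0.509 0.52  0.55 ] [-0.127 -0.09  -0.087]
0.055 161 [0.507 0.518 0.55 ] [-0.131 -0.091 -0.087]
0.075 195 [0.509 0.522 0.552] [-0.128 -0.093 -0.087]
0.095 88 [0.517 0.526 0.541] [-0.114 -0.101 -0.096]
0.115 112 [0.518 0.529 0.542] [-0.119 -0.104 -0.096]
top z
0.015 53 [0.511 0.512 0.587] [-0.128 -0.093 -0.065]
0.035 51 [0.511 0.512 0.549] [-0.128 -0.1   -0.089]
0.055 81 [0.461 0.511 0.539] [-0.146 -0.123 -0.089]
0.075 207 [0.511 0.519 0.554] [-0.134 -0.102 -0.089]
0.095 110 [0.515 0.523 0.548] [-0.13  -0.105 -0.093]
0.115 199 [0.52  0.532 0.547] [-0.124 -0.112 -0.099]
0.135 20 [0.526 0.537 0.546] [-0.118 -0.11  -0.102]
```

Request:
send_rows(
  commands=[
    [[0.55,0.6,0.12,0,0.11],[0.55,0.7,0.14,0,0.11],[0.55,0.7,0.14,0,0.1],[0.55,0.7,0.14,0,0],[0.55,0.7,0.14,0,0],[0.55,0.7,0.14,0,0]],
  ],
)

```text
time: 18.9
position: [0.8992, 0.1721, 0.2351]
ee_rot: [179.7, 5.3, -175.7]
force: [-0.6, -0.0, 0.0]
finger_gap: 0.0473
gripper_force: 0.0
```

```bash
python3 -c "
from h import *
s=ctrl.state(); print(s['time'],s['joints'].round(1),s['position'],s['ee_rot'])"
```

```text
18.9 [11.  60.6 71.4 95.5 -0.3  6.6] [0.89920321 0.17208614 0.2350889 ] [ 179.72561315    5.28131573 -175.68304231]
```

Request:
send_rows(
  commands=[
    [[0.55,0.7,0.14,0,0.05],[0.55,0.7,0.14,0,0],[0.55,0.7,0.14,0,0],[0.55,0,0,0,0]],
  ],
)

```text
time: 19.4
position: [0.9764, 0.1883, 0.1965]
ee_rot: [179.4, 12.5, -171.2]
force: [0.9, -0.6, -0.9]
finger_gap: 0.0467
gripper_force: 0.0
```

Tilt is 12.5°, tip outward. Retreat, turn the tip to face the shelf, and hover in front of the cap.

Request:
send_rows(
  commands=[
    [[0.65,-0.6,-0.03,0.05,0.1],[0.65,-0.67,-0.03,0,0.112],[0.65,-0.67,-0.03,0,0.112],[0.65,-0.67,-0.03,0,0.112],[0.65,-0.67,-0.03,0,0.112],[0.65,-0.67,-0.03,0,0.112],[0.65,-0.67,-0.03,0,0.112],[0.65,-0.67,-0.03,0,0.11],[0.65,0,0,0,0],[0.65,0,0,0,0]],
  ],
)

```text
time: 20.65
position: [0.5928, 0.1725, 0.2065]
ee_rot: [179.5, 12.7, -97.6]
force: [0.3, 0.4, -0.9]
finger_gap: 0.0555
gripper_force: 0.0
```

```bash
python3 -c "
from h import *
s=ctrl.state(); print(s['time'],s['joints'].round(1),s['position'],s['ee_rot'])
P=cloud('top',np.load('pics/top0.npz')['d']).reshape(-1,3); Q=cloud('side',np.load('pics/side0.npz')['d']).reshape(-1,3)
for n,P in(('top',P),('side',Q)):
    for x in(.46,.5,.54,.58,.62):
        m=P[(abs(P[:,0]-x)<.02)&(P[:,2]>.168)&(P[:,2]<.23)&(P[:,1]<.37)&(P[:,1]>.2)]; print(n,x,m[:,1].min().round(4),np.percentile(m[:,1],[1,99]).round(4))
m=P[(abs(P[:,0]-.555)<.018)&(P[:,2]>.01)&(P[:,2]<.045)&(P[:,1]>.2)&(P[:,1]<.275)]
for y in np.arange(.22,.275,.005):
    k=m[(m[:,1]>=y)&(m[:,1]<y+.005)]
    if len(k): print(y.round(3),len(k),np.percentile(k[:,0],[5,50,95]).round(3),k[:,2].max().round(3))
"
```

```text
20.65 [  9.7  17.3  -7.9  61.4  12.3 -72.4] [0.59284327 0.1725048  0.20651   ] [179.53913856  12.71726767 -97.6417182 ]
top 0.46 0.2498 [0.2507 0.3522]
top 0.5 0.2482 [0.2495 0.3518]
top 0.54 0.2477 [0.2486 0.3509]
top 0.58 0.2468 [0.2479 0.3554]
top 0.62 0.2464 [0.2471 0.3539]
side 0.46 0.2641 [0.2668 0.3613]
side 0.5 0.2631 [0.2656 0.3607]
side 0.54 0.2623 [0.2651 0.3596]
side 0.58 0.2535 [0.2564 0.3592]
side 0.62 0.2531 [0.2565 0.3582]
0.24 1 [0.537 0.537 0.537] 0.015
0.245 4 [0.537 0.54  0.559] 0.038
0.25 12 [0.538 0.545 0.558] 0.042
0.255 40 [0.537 0.544 0.56 ] 0.043
0.26 26 [0.537 0.542 0.555] 0.041
0.265 11 [0.538 0.545 0.552] 0.041
0.27 2 [0.547 0.549 0.551] 0.044
```

Request:
send_rows(
  commands=[
    [[0.65,-0.55,0,-0.3,0.073],[0.65,0,0,-0.6,0],[0.65,0,0,-0.6,0],[0.65,0,0,-0.5,0],[0.65,0,0,-0.3,0],[0.65,0,0,-0.12,0],[0.65,0,0,0,0],[0.65,0,0,0,0]],
  ],
)

```text
time: 21.65
position: [0.5496, 0.1729, 0.0127]
ee_rot: [179.5, 12.7, -91.0]
force: [-0.8, 0.4, -0.1]
finger_gap: 0.0552
gripper_force: 0.0
```

```bash
python3 -c "
from h import *
s=ctrl.state(); print(s['time'],s['joints'].round(1),s['position'],s['ee_rot'],s['force'])
im,d=grab('top','t12'); im2,d=grab('side','s12')
A=cv2.resize(im[140:240,120:220,::-1],(400,400),interpolation=cv2.INTER_CUBIC);B=cv2.resize(im2[230:350,130:250,::-1],(400,400),interpolation=cv2.INTER_CUBIC)
cv2.imwrite('pics/c12.png',np.hstack([A,B]))"
```

```text
21.65 [ 10.3  24.3 -25.9  37.7  12.6 -78.5] [0.54959687 0.17288278 0.01270853] [179.5495297   12.71918511 -90.99398725] [-0.76817366  0.35677705 -0.05859133]
```

View pics/c12.png

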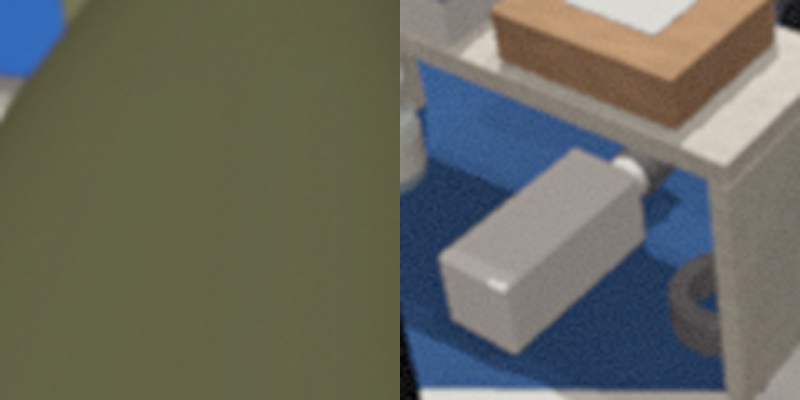

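The top camera is blocked by the arm; the side crop shows the bottle untouched (base (490,310), cap (655,170)). Advance and grip, checking by finger gap and force.

Request:
send_rows(
  commands=[
    [[0.65,0,0.25,0,0],[0.65,0,0.25,0,0],[0.65,0,0.2,0,0],[0.65,0,0,0,0],[0.2,0,0,0,0],[0.2,0,0,0,0],[0.2,0,0,0,0],[0.2,0,0,0,0]],
  ],
  grip_force=50,
)

```text
time: 22.75
position: [0.5482, 0.2283, 0.0116]
ee_rot: [179.4, 12.7, -91.0]
force: [-1.6, -1.1, 3.1]
finger_gap: 0.0283
gripper_force: 49.2
```

Request:
send_rows(
  commands=[
    [[0.2,0,-0.15,0,0],[0.2,0,-0.25,0,0],[0.2,0,-0.25,0,0],[0.2,0,0,0,0]],
  ],
)

```text
time: 23.25
position: [0.5484, 0.1735, 0.0114]
ee_rot: [179.4, 12.5, -91.2]
force: [-1.2, -5.5, 5.0]
finger_gap: 0.0284
gripper_force: 50.3
```

```bash
cat >> h.py <<'E'
def prof1(n,tag,lo,hi,ax,step=.01):
    s=ctrl.state(); print(s['time'],s['position'].round(4),s['ee_rot'].round(1),s['force'].round(1),round(s['finger_gap'],4))
    im,d=grab(n,n+tag); P=white(n,d,im,lo,hi)
    for a in np.arange(lo[ax],hi[ax],step):
        m=P[(P[:,ax]>=a)&(P[:,ax]<a+step)]
        if len(m)>5: print(round(a,3),len(m),*[np.percentile(m[:,k],[5,50,95]).round(3) for k in range(3) if k!=ax])
E
python3 -c "
from h import *
prof1('side','13',[.5,.1,.012],[.61,.42,.1],1,.02)"
```

```text
23.25 [0.5484 0.1735 0.0114] [179.4  12.5 -91.2] [-1.2 -5.5  5. ] 0.0284
0.22 13 [0.525 0.527 0.527] [0.014 0.016 0.023]
0.24 67 [0.526 0.528 0.53 ] [0.013 0.025 0.043]
0.26 248 [0.528 0.536 0.575] [0.018 0.05  0.053]
0.28 270 [0.529 0.538 0.577] [0.016 0.051 0.053]
0.3 285 [0.53  0.54  0.577] [0.017 0.051 0.053]
0.32 514 [0.532 0.55  0.58 ] [0.015 0.04  0.053]
```

The bottle follows (base now at y≈0.338). Keep dragging.

Request:
send_rows(
  commands=[
    [[0.2,0,-0.31,0,0],[0.2,0,-0.31,0,0],[0.2,0,-0.31,0,0],[0.2,0,-0.31,0,0],[0.2,0,-0.31,0,0],[0.2,0,-0.31,0,0],[0.2,0,-0.31,0,0],[0.2,0,0,0,0]],
  ],
  grip_force=20,
)

```text
time: 24.3
position: [0.5485, 0.0013, 0.0115]
ee_rot: [179.4, 12.6, -91.1]
force: [-1.3, -4.3, 5.7]
finger_gap: 0.0284
gripper_force: 50.3
```

```bash
python3 -c "
from h import *
prof1('side','14',[.49,-.05,.012],[.61,.3,.1],1,.02)"
```

```text
24.3 [0.5485 0.0013 0.0115] [179.4  12.6 -91.1] [-1.3 -4.3  5.7] 0.0284
-0.03 68 [0.494 0.527 0.595] [0.051 0.073 0.098]
-0.01 126 [0.505 0.545 0.605] [0.024 0.049 0.093]
0.01 81 [0.532 0.54  0.558] [0.02  0.036 0.042]
0.03 33 [0.535 0.543 0.558] [0.022 0.037 0.042]
0.05 138 [0.526 0.537 0.573] [0.018 0.05  0.053]
0.07 118 [0.527 0.532 0.562] [0.028 0.05  0.052]
0.09 51 [0.528 0.533 0.545] [0.04  0.051 0.053]
```

Request:
send_rows(
  commands=[
    [[0.5,0,0,0,0],[0.5,0,0,0,0],[0.5,0,0.04,0,0],[0.2,0,0,0,0],[0.2,0,0,0,0],[0.2,0,0,0,0],[0.2,0,0.05,0.16,0],[0.2,0,0.05,0.16,0],[0.2,0,0.05,0.16,0],[0.2,0,0.09,0.14,0],[0.2,0,0.09,0.14,0],[0.2,0,0,0,0]],
  ],
  grip_force=20,
)

```text
time: 25.85
position: [0.5489, 0.0333, 0.0734]
ee_rot: [179.5, 12.7, -90.9]
force: [0.3, -0.5, -0.9]
finger_gap: 0.0307
gripper_force: 21.6
```

```bash
python3 -c "
from h import *
print(ctrl.state()['gripper_force'])
prof1('side','15',[.49,-.05,.005],[.61,.26,.2],1,.02)"
```

```text
21.608449816703796
25.85 [0.5489 0.0333 0.0734] [179.5  12.7 -90.9] [ 0.3 -0.5 -0.9] 0.0307
-0.01 10 [0.494 0.547 0.596] [0.128 0.143 0.162]
0.01 94 [0.498 0.564 0.606] [0.087 0.123 0.176]
0.03 190 [0.523 0.541 0.585] [0.082 0.098 0.129]
0.05 106 [0.536 0.545 0.559] [0.078 0.089 0.097]
0.07 117 [0.525 0.528 0.571] [0.044 0.083 0.093]
0.09 248 [0.526 0.539 0.574] [0.05  0.084 0.091]
0.11 52 [0.527 0.529 0.562] [0.059 0.075 0.084]
0.25 12 [0.578 0.579 0.581] [0.185 0.191 0.198]
```

```bash
cat >> h.py <<'E'
def topline(n,tag,y0,y1,x0=.535,x1=.57,zl=.03,zh=.2):
    z=np.load('pics/%s%s.npz'%(n,tag)); P=white(n,z['d'],z['im'],[x0,y0,zl],[x1,y1,zh])
    Q=[]
    for y in np.arange(y0,y1,.004):
        m=P[(P[:,1]>=y)&(P[:,1]<y+.004)]
        if len(m)>3: Q.append([y+.002,np.percentile(m[:,2],80)])
    Q=np.array(Q); a=np.polyfit(Q[:,0],Q[:,1],1); print(Q.round(3).tolist(),'slope deg',np.degrees(np.arctan(a[0])))
E
python3 -c "
from h import *
topline('side','15',.07,.2)
grab('top','top15');P=white('top',np.load('pics/top15.npz')['d'],np.load('pics/top15.npz')['im'],[.5,.05,.03],[.61,.24,.15]) if 0 else None
topline('top','top15'[3:],.06,.24)" ; ls pics | head -50
```

```text
[[0.072, 0.087], [0.076, 0.088], [0.08, 0.09], [0.084, 0.091], [0.088, 0.093], [0.092, 0.091], [0.096, 0.089], [0.1, 0.088], [0.104, 0.087], [0.108, 0.084], [0.112, 0.084]] slope deg -6.687988034853798
[[0.11, 0.084], [0.114, 0.082], [0.118, 0.081], [0.122, 0.08], [0.126, 0.078], [0.13, 0.077], [0.134, 0.074], [0.138, 0.073], [0.142, 0.07], [0.146, 0.069], [0.15, 0.067], [0.154, 0.066], [0.158, 0.063], [0.162, 0.062], [0.166, 0.06], [0.17, 0.058], [0.174, 0.057], [0.178, 0.055], [0.182, 0.053], [0.186, 0.051], [0.19, 0.049]] slope deg -23.367040621021083
c12.png
c2.png
c3.png
c5.png
crop1.png
s1.npz
s1.png
s12.npz
s12.png
s2.npz
s2.png
s3.npz
s3.png
s4.npz
s4.png
side0.npz
side0.png
side10.npz
side10.png
side11.npz
side11.png
side13.npz
side13.png
side14.npz
side14.png
side15.npz
side15.png
side5.npz
side5.png
side6.npz
side6.png
side7.npz
side7.png
side8.npz
side8.png
side9.npz
side9.png
t1.npz
t1.png
t12.npz
t12.png
t1c.png
t2.npz
t2.png
t3.npz
t3.png
top0.npz
top0.png
top10.npz
top10.png
```

θ≈23° with the base on the desk, as planned. Continue to ~50°.

Request:
send_rows(
  commands=[
    [[0.2,0,0.109,0.125,0],[0.2,0,0.109,0.125,0],[0.2,0,0.109,0.125,0],[0.2,0,0.111,0.078,0],[0.2,0,0.111,0.078,0],[0.2,0,0.111,0.078,0],[0.2,0,0,0,0]],
  ],
)

```text
time: 26.82
position: [0.5484, 0.0862, 0.1215]
ee_rot: [179.5, 12.7, -90.9]
force: [0.1, -0.3, -3.3]
finger_gap: 0.0308
gripper_force: 24.1
```

```bash
python3 -c "
from h import *
s=ctrl.state();print(s['force'],s['gripper_force'])
grab('top','top16');grab('side','side16')
topline('top','top16'[3:],.08,.24);topline('side','side16'[4:],.08,.24)"
```

```text
[ 0.11509352 -0.30485043 -3.2809015 ] 24.138290584087372Traceback (most recent call last):
  File "<string>", line 5, in <module>
    topline('top','top16'[3:],.08,.24);topline('side','side16'[4:],.08,.24)
    ~~~~~~~^^^^^^^^^^^^^^^^^^^^^^^^^^^
  File "h.py", line 45, in topline
    Q=np.array(Q); a=np.polyfit(Q[:,0],Q[:,1],1); print(Q.round(3).tolist(),'slope deg',np.degrees(np.arctan(a[0])))
                                ~^^^^^
IndexError: too many indices for array: array is 1-dimensional, but 2 were indexed
```

```bash
python3 -c "
from h import *
topline('side','16',.08,.26,.527,.575,.02)
z=np.load('pics/side16.npz');cv2.imwrite('pics/v16.png',cv2.resize(z['im'][150:330,150:330,::-1],(540,540),interpolation=cv2.INTER_CUBIC))"
```

```text
[[0.086, 0.162], [0.09, 0.157], [0.094, 0.141], [0.098, 0.143], [0.102, 0.141], [0.106, 0.137], [0.11, 0.132], [0.114, 0.127], [0.118, 0.121], [0.122, 0.119], [0.126, 0.119], [0.13, 0.118], [0.134, 0.118], [0.138, 0.117], [0.142, 0.115], [0.146, 0.112]] slope deg -37.30942131614957
```

View pics/v16.png

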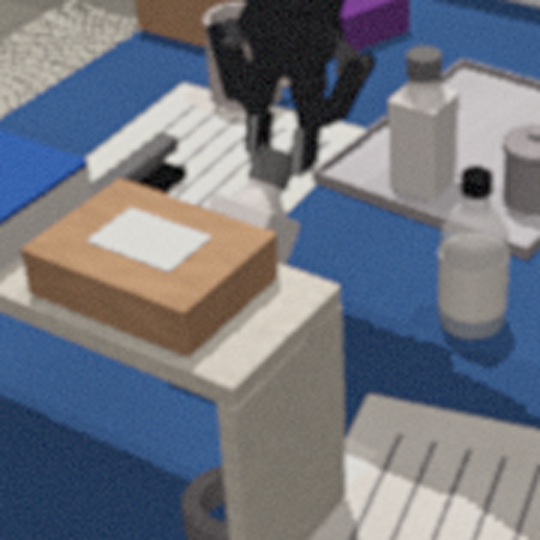

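The short bottle stands well in the tray; the tall one hangs at ~35° behind the carton. Move it away from the shelf so both cameras see it, then press down and continue.

Request:
send_rows(
  commands=[
    [[0.2,0,-0.3,0,0],[0.2,0,-0.3,0,0],[0.2,0,-0.2,-0.1,0],[0.2,0,0,0,0]],
  ],
)

```text
time: 27.42
position: [0.5486, 0.0201, 0.1127]
ee_rot: [179.4, 12.7, -91.1]
force: [-0.0, -3.6, 4.3]
finger_gap: 0.0304
gripper_force: 24.5
```

```bash
python3 -c "
from h import *
print(ctrl.state()['gripper_force'])
prof1('side','17',[.52,.0,.006],[.58,.26,.2],2,.01)
topline('side','17',.05,.2,.527,.575,.02)"
```

```text
24.53174203634262
27.425 [0.5486 0.0201 0.1127] [179.4  12.7 -91.1] [-0.  -3.6  4.3] 0.0304
0.036 16 [0.524 0.525 0.526] [0.082 0.09  0.1  ]
0.046 34 [0.524 0.525 0.526] [0.07  0.088 0.108]
0.056 56 [0.523 0.525 0.526] [0.063 0.092 0.121]
0.066 76 [0.523 0.525 0.531] [0.056 0.095 0.12 ]
0.076 157 [0.524 0.533 0.571] [0.053 0.103 0.111]
0.086 160 [0.523 0.541 0.572] [0.06  0.095 0.102]
0.096 158 [0.524 0.543 0.572] [0.05  0.084 0.092]
0.106 204 [0.525 0.544 0.57 ] [0.04  0.071 0.081]
0.116 97 [0.527 0.541 0.57 ] [0.022 0.04  0.05 ]
0.126 92 [0.529 0.546 0.573] [0.024 0.033 0.042]
0.136 26 [0.527 0.548 0.575] [0.02  0.025 0.033]
0.146 21 [0.526 0.533 0.572] [0.018 0.023 0.025]
0.186 7 [0.578 0.579 0.58 ] [0.256 0.258 0.26 ]
[[0.052, 0.116], [0.056, 0.113], [0.06, 0.114], [0.064, 0.114], [0.068, 0.113], [0.072, 0.114], [0.076, 0.112], [0.08, 0.108], [0.084, 0.104], [0.088, 0.101], [0.092, 0.098], [0.096, 0.094], [0.1, 0.09], [0.104, 0.085], [0.108, 0.082], [0.112, 0.08], [0.116, 0.076], [0.12, 0.072]] slope deg -34.43744960565619
```

θ≈41° with base contact (force +4 N). Continue the arc with light downward bias.

Request:
send_rows(
  commands=[
    [[0.2,0,0.115,0.07,0],[0.2,0,0.115,0.07,0],[0.2,0,0.115,0.07,0],[0.2,0,0.129,0.046,0],[0.2,0,0.129,0.046,0],[0.2,0,0.129,0.046,0],[0.2,0,0,0,0]],
  ],
)

```text
time: 28.35
position: [0.5482, 0.081, 0.141]
ee_rot: [179.4, 12.7, -90.9]
force: [0.9, -0.6, -1.8]
finger_gap: 0.0308
gripper_force: 25.1
```

```bash
python3 -c "
from h import *
prof1('side','18',[.52,.0,.006],[.58,.24,.2],2,.01)"
```

```text
28.35 [0.5482 0.081  0.141 ] [179.4  12.7 -90.9] [ 0.9 -0.6 -1.8] 0.0308
0.066 13 [0.522 0.524 0.525] [0.114 0.121 0.129]
0.076 22 [0.522 0.524 0.526] [0.109 0.12  0.128]
0.086 32 [0.522 0.523 0.525] [0.103 0.115 0.128]
0.096 36 [0.522 0.524 0.525] [0.099 0.115 0.133]
0.106 111 [0.523 0.528 0.569] [0.1   0.141 0.146]
0.116 160 [0.523 0.538 0.57 ] [0.106 0.136 0.142]
0.126 198 [0.526 0.544 0.569] [0.102 0.126 0.135]
0.136 74 [0.527 0.54  0.556] [0.082 0.105 0.114]
0.146 110 [0.522 0.543 0.572] [0.075 0.096 0.108]
0.156 85 [0.528 0.545 0.573] [0.082 0.092 0.1  ]
0.166 34 [0.527 0.566 0.578] [0.063 0.084 0.088]
0.176 19 [0.528 0.566 0.578] [0.06  0.082 0.085]
```

Request:
send_rows(
  commands=[
    [[0.2,0,0,-0.06,0],[0.2,0,0.12,0.02,0],[0.2,0,0.13,0.02,0],[0.2,0,0.13,0.01,0],[0.2,0,0,0,0]],
  ],
)

```text
time: 29.02
position: [0.5483, 0.1114, 0.1403]
ee_rot: [179.5, 12.7, -90.9]
force: [0.1, -1.0, -2.7]
finger_gap: 0.0309
gripper_force: 25.1
```

```bash
python3 -c "
from h import *
prof1('side','19',[.52,.0,.006],[.58,.24,.2],2,.01)"
```

```text
29.025 [0.5483 0.1114 0.1403] [179.5  12.7 -90.9] [ 0.1 -1.  -2.7] 0.0309
0.096 12 [0.522 0.523 0.524] [0.123 0.129 0.133]
0.106 21 [0.522 0.524 0.527] [0.125 0.135 0.145]
0.116 39 [0.523 0.526 0.535] [0.13  0.145 0.16 ]
0.126 191 [0.525 0.544 0.57 ] [0.133 0.155 0.164]
0.136 79 [0.528 0.54  0.559] [0.114 0.135 0.142]
0.146 117 [0.525 0.543 0.569] [0.105 0.127 0.137]
0.156 83 [0.527 0.546 0.571] [0.099 0.121 0.129]
0.166 44 [0.521 0.563 0.577] [0.096 0.113 0.118]
0.176 20 [0.527 0.566 0.575] [0.09  0.112 0.116]
0.186 7 [0.532 0.565 0.566] [0.086 0.091 0.112]
```

Request:
send_rows(
  commands=[
    [[0.2,0,-0.4,0,0],[0.2,0,-0.4,0,0],[0.2,0,0,-0.08,0],[0.2,0,0,-0.06,0],[0.2,0,0,0,0]],
  ],
)

```text
time: 29.7
position: [0.5521, 0.0448, 0.133]
ee_rot: [179.9, 12.6, -91.0]
force: [-1.2, -8.2, 22.9]
finger_gap: 0.0311
gripper_force: 30.3
```

```bash
python3 -c "
from h import *
prof1('side','20',[.52,.0,.006],[.58,.24,.2],2,.01)"
```

```text
29.7 [0.5521 0.0448 0.133 ] [179.9  12.6 -91. ] [-1.2 -8.2 22.9] 0.0311
0.036 14 [0.524 0.526 0.528] [0.081 0.089 0.098]
0.046 29 [0.524 0.526 0.527] [0.076 0.093 0.109]
0.056 49 [0.525 0.526 0.527] [0.074 0.098 0.12 ]
0.066 59 [0.525 0.526 0.531] [0.067 0.098 0.119]
0.076 94 [0.525 0.527 0.571] [0.065 0.109 0.116]
0.086 153 [0.525 0.538 0.572] [0.061 0.106 0.111]
0.096 152 [0.526 0.538 0.574] [0.055 0.1   0.106]
0.106 132 [0.526 0.539 0.572] [0.063 0.095 0.1  ]
0.116 173 [0.528 0.546 0.57 ] [0.065 0.087 0.094]
0.126 64 [0.531 0.543 0.561] [0.046 0.068 0.077]
0.136 100 [0.525 0.545 0.575] [0.045 0.06  0.069]
0.146 84 [0.532 0.548 0.573] [0.049 0.057 0.064]
0.156 36 [0.531 0.554 0.578] [0.029 0.05  0.059]
0.166 20 [0.531 0.537 0.575] [0.043 0.047 0.051]
```

θ≈61° and pressed on the desk; drive the arc.

Request:
send_rows(
  commands=[
    [[0.2,0,0.12,0.02,0],[0.2,0,0.12,0.03,0],[0.2,0,0.12,0.03,0],[0.2,0,0.12,0.02,0],[0.2,0,0,0,0]],
  ],
)

```text
time: 30.38
position: [0.5504, 0.0858, 0.1393]
ee_rot: [179.7, 12.7, -90.9]
force: [-0.7, -2.3, 10.3]
finger_gap: 0.0308
gripper_force: 32.4
```

```bash
python3 -c "
from h import *
prof1('side','21',[.52,.0,.006],[.58,.24,.2],2,.01)"
```

```text
30.375 [0.5504 0.0858 0.1393] [179.7  12.7 -90.9] [-0.7 -2.3 10.3] 0.0308
0.046 16 [0.523 0.525 0.527] [0.09  0.098 0.11 ]
0.056 29 [0.524 0.525 0.527] [0.091 0.105 0.12 ]
0.066 40 [0.524 0.525 0.526] [0.089 0.11  0.127]
0.076 45 [0.524 0.525 0.526] [0.086 0.105 0.125]
0.086 44 [0.524 0.525 0.527] [0.081 0.106 0.125]
0.096 128 [0.524 0.534 0.57 ] [0.085 0.125 0.129]
0.106 144 [0.525 0.535 0.572] [0.079 0.122 0.127]
0.116 181 [0.526 0.54  0.571] [0.092 0.115 0.124]
0.126 70 [0.537 0.545 0.559] [0.094 0.104 0.112]
0.136 68 [0.529 0.542 0.562] [0.082 0.101 0.106]
0.146 91 [0.523 0.543 0.574] [0.081 0.095 0.104]
0.156 115 [0.524 0.548 0.573] [0.072 0.091 0.101]
0.166 33 [0.522 0.565 0.578] [0.068 0.088 0.091]
0.176 14 [0.53  0.567 0.579] [0.066 0.086 0.091]
```

Request:
send_rows(
  commands=[
    [[0.2,0,0.13,0,0],[0.2,0,0.13,0,0],[0.2,0,0.12,-0.01,0],[0.2,0,0.12,-0.01,0],[0.2,0,0,0,0]],
  ],
)

```text
time: 31.05
position: [0.5503, 0.1264, 0.1372]
ee_rot: [179.7, 12.8, -90.9]
force: [0.3, -0.1, 7.3]
finger_gap: 0.0309
gripper_force: 33.8
```

```bash
python3 -c "
from h import *
prof1('side','22',[.52,.0,.006],[.58,.24,.2],2,.01)"
```

```text
31.05 [0.5503 0.1264 0.1372] [179.7  12.8 -90.9] [ 0.3 -0.1  7.3] 0.0309
0.046 7 [0.524 0.524 0.526] [0.105 0.106 0.112]
0.056 12 [0.523 0.525 0.526] [0.108 0.112 0.122]
0.066 24 [0.524 0.525 0.527] [0.106 0.117 0.127]
0.076 24 [0.524 0.525 0.526] [0.107 0.117 0.126]
0.086 23 [0.523 0.524 0.526] [0.105 0.116 0.127]
0.096 30 [0.524 0.525 0.526] [0.104 0.118 0.132]
0.106 121 [0.524 0.53  0.572] [0.103 0.133 0.148]
0.116 125 [0.53  0.541 0.565] [0.117 0.138 0.147]
0.126 40 [0.537 0.544 0.557] [0.126 0.137 0.141]
0.136 68 [0.528 0.542 0.572] [0.125 0.137 0.143]
0.146 85 [0.522 0.544 0.577] [0.119 0.135 0.142]
0.156 124 [0.529 0.55  0.577] [0.114 0.13  0.14 ]
0.166 45 [0.52  0.535 0.576] [0.108 0.128 0.132]
0.176 16 [0.531 0.568 0.58 ] [0.104 0.127 0.13 ]
0.186 9 [0.533 0.565 0.567] [0.101 0.107 0.128]
```

Upright (edge at y≈0.105 constant with height). Lift and carry over to the tray, smoothly.

Request:
send_rows(
  commands=[
    [[0.15,0,0,0,0],[0.15,0,0,0.1,0],[0.15,0,0,0.3,0],[0.15,0,0,0.5,0],[0.15,0,0,0.5,0],[0.15,0,0,0.4,0],[0.15,0,0,0.25,0],[0.15,0,0,0.1,0],[0.15,0,0,0,0]],
  ],
  grip_force=40,
)

```text
time: 32.22
position: [0.5481, 0.1249, 0.3071]
ee_rot: [179.4, 12.7, -91.0]
force: [-0.4, 0.1, -3.3]
finger_gap: 0.0306
gripper_force: 40.1
```

Request:
send_rows(
  commands=[
    [[0.15,-0.02,-0.15,0,0],[0.15,-0.05,-0.3,0,0],[0.15,-0.08,-0.4,0,0],[0.15,-0.08,-0.5,0,0],[0.15,-0.08,-0.5,0,0],[0.15,-0.08,-0.5,0,0],[0.15,-0.08,-0.5,0,0],[0.15,-0.08,-0.5,0,0],[0.15,-0.05,-0.5,0,0],[0.15,-0.02,-0.4,0,0],[0.15,0,-0.3,0,0],[0.15,0,-0.15,0,0]],
  ],
)

```text
time: 33.72
position: [0.4983, -0.2524, 0.3065]
ee_rot: [179.4, 12.7, -91.1]
force: [0.0, -0.1, -1.8]
finger_gap: 0.0307
gripper_force: 40.1
```

```bash
python3 -c "
from h import *
print(ctrl.state()['gripper_force'],ctrl.state()['joints'].round(1))
prof1('side','23',[.44,-.31,.14],[.56,-.19,.34],2,.01)"
```

```text
40.091752409935 [ -33.    18.7    6.8   85.5   10.4 -122.7]
33.725 [ 0.4983 -0.2524  0.3065] [179.4  12.7 -91.1] [ 0.  -0.1 -1.8] 0.0307
0.17 75 [0.472 0.486 0.519] [-0.264 -0.225 -0.221]
0.18 91 [0.472 0.487 0.52 ] [-0.259 -0.224 -0.22 ]
0.19 95 [0.472 0.486 0.52 ] [-0.263 -0.225 -0.221]
0.2 96 [0.472 0.489 0.521] [-0.262 -0.225 -0.221]
0.21 90 [0.472 0.488 0.519] [-0.261 -0.226 -0.221]
0.22 101 [0.471 0.487 0.519] [-0.264 -0.225 -0.222]
0.23 93 [0.473 0.488 0.52 ] [-0.264 -0.226 -0.222]
0.24 94 [0.472 0.487 0.52 ] [-0.264 -0.226 -0.222]
0.25 103 [0.472 0.488 0.52 ] [-0.266 -0.226 -0.223]
0.26 98 [0.473 0.488 0.521] [-0.265 -0.226 -0.223]
0.27 108 [0.472 0.488 0.519] [-0.264 -0.227 -0.223]
0.28 122 [0.474 0.49  0.52 ] [-0.265 -0.235 -0.225]
0.29 58 [0.483 0.493 0.51 ] [-0.251 -0.241 -0.234]
0.3 51 [0.477 0.492 0.514] [-0.254 -0.241 -0.237]
0.31 61 [0.477 0.494 0.523] [-0.249 -0.242 -0.236]
0.32 92 [0.478 0.498 0.525] [-0.261 -0.244 -0.237]
0.33 32 [0.478 0.506 0.525] [-0.262 -0.25  -0.243]
```

Hanging vertical (face at y≈−0.225, within 1°), base at z≈0.169. Lower it.

Request:
send_rows(
  commands=[
    [[0.15,0,0,-0.2,0],[0.15,0,0,-0.45,0],[0.15,0,0,-0.5,0],[0.15,0,0,-0.4,0],[0.15,0,0,-0.25,0],[0.15,0,0,-0.15,0],[0.15,0,0,-0.06,0],[0.15,0,0,-0.04,0],[0.15,0,0,-0.03,0],[0.15,0,0,0,0]],
  ],
)

```text
time: 35.02
position: [0.4988, -0.2513, 0.1412]
ee_rot: [179.5, 12.7, -91.0]
force: [-0.5, -0.3, -2.5]
finger_gap: 0.0304
gripper_force: 40.0
```

```bash
python3 -c "
from h import *
prof1('side','24',[.44,-.31,.006],[.56,-.19,.2],2,.01)"
```

```text
35.025 [ 0.4988 -0.2513  0.1412] [179.5  12.7 -91. ] [-0.5 -0.3 -2.5] 0.0304
0.006 36 [0.472 0.507 0.521] [-0.266 -0.223 -0.219]
0.016 62 [0.473 0.494 0.52 ] [-0.263 -0.224 -0.22 ]
0.026 78 [0.473 0.491 0.519] [-0.259 -0.224 -0.22 ]
0.036 74 [0.472 0.487 0.521] [-0.262 -0.225 -0.219]
0.046 71 [0.473 0.488 0.52 ] [-0.261 -0.224 -0.221]
0.056 81 [0.473 0.486 0.521] [-0.261 -0.225 -0.22 ]
0.066 82 [0.473 0.491 0.521] [-0.263 -0.225 -0.221]
0.076 78 [0.473 0.488 0.521] [-0.263 -0.225 -0.221]
0.086 76 [0.472 0.491 0.519] [-0.259 -0.225 -0.222]
0.096 79 [0.473 0.489 0.519] [-0.263 -0.225 -0.221]
0.106 85 [0.473 0.487 0.521] [-0.266 -0.226 -0.223]
0.116 120 [0.475 0.491 0.52 ] [-0.263 -0.235 -0.224]
0.126 41 [0.485 0.495 0.511] [-0.251 -0.24  -0.234]
0.136 41 [0.477 0.495 0.516] [-0.249 -0.239 -0.234]
0.146 65 [0.472 0.492 0.524] [-0.253 -0.241 -0.235]
0.156 90 [0.478 0.498 0.525] [-0.266 -0.247 -0.236]
0.166 33 [0.472 0.498 0.526] [-0.267 -0.25  -0.245]
0.176 18 [0.468 0.516 0.534] [-0.267 -0.252 -0.247]
0.186 27 [0.452 0.482 0.545] [-0.275 -0.256 -0.249]
0.196 9 [0.448 0.484 0.545] [-0.279 -0.271 -0.252]
```

Nearly down; a few more millimetres until the force rises.

Request:
send_rows(
  commands=[
    [[0.15,0,0,-0.02,0],[0.15,0,0,-0.02,0],[0.15,0,0,0,0]],
  ],
)

```text
time: 35.45
position: [0.4994, -0.251, 0.1406]
ee_rot: [179.6, 12.7, -91.0]
force: [-3.0, 2.5, 16.6]
finger_gap: 0.031
gripper_force: 41.9
```

Request:
send_rows(
  commands=[
    [[0.15,0,0,0.01,0],[0.45,0,0,0,0],[0.55,0,0,0,0],[0.6,0,0,0,0],[0.6,0,0,0.1,0],[0.6,0,0,0.3,0],[0.6,0,0,0.5,0],[0.6,0,-0.2,0.5,0],[0.6,0,-0.4,0.3,0],[0.6,-0.3,-0.5,0,0],[0.6,-0.3,-0.5,0,0],[0.6,0,0,0,0]],
  ],
)

```text
time: 36.95
position: [0.4491, -0.3817, 0.2745]
ee_rot: [179.4, 12.7, -91.2]
force: [0.7, -0.5, -0.3]
finger_gap: 0.0511
gripper_force: 0.0
```

```bash
python3 -c "
from h import *
im,d=grab('side','f');im2,d2=grab('top','f2')
cv2.imwrite('pics/final.png',np.hstack([cv2.resize(im2[160:300,290:430,::-1],(400,400)),cv2.resize(im[100:250,230:380,::-1],(400,400))]))
for x0,y0 in((.5,-.25),(.53,-.111)):
    P=white('side',d,im,[x0-.04,y0-.04,.006],[x0+.04,y0+.04,.2])
    for z in np.arange(.01,.17,.02):
        m=P[(P[:,2]>=z)&(P[:,2]<z+.02)]
        if len(m)>5: print(round(z,3),len(m),np.percentile(m[:,0],[5,95]).round(3),np.percentile(m[:,1],[5,50,95]).round(3))
    print(P[:,2].max())
"
```

```text
0.01 116 [0.473 0.523] [-0.263 -0.224 -0.22 ]
0.03 147 [0.473 0.521] [-0.261 -0.223 -0.218]
0.05 150 [0.473 0.52 ] [-0.258 -0.223 -0.219]
0.07 150 [0.473 0.521] [-0.259 -0.223 -0.218]
0.09 166 [0.473 0.521] [-0.26  -0.223 -0.218]
0.11 183 [0.474 0.52 ] [-0.263 -0.232 -0.221]
0.13 76 [0.484 0.51 ] [-0.25  -0.235 -0.23 ]
0.15 94 [0.484 0.511] [-0.258 -0.24  -0.231]
0.16434549255281136
0.01 147 [0.508 0.551] [-0.129 -0.091 -0.086]
0.03 149 [0.509 0.552] [-0.127 -0.091 -0.087]
0.05 148 [0.509 0.551] [-0.124 -0.091 -0.087]
0.07 161 [0.508 0.551] [-0.124 -0.091 -0.087]
0.09 154 [0.51  0.548] [-0.123 -0.1   -0.09 ]
0.11 81 [0.518 0.54 ] [-0.112 -0.101 -0.096]
0.13 47 [0.521 0.544] [-0.121 -0.11  -0.099]
0.13474986546612386
```

View pics/final.png

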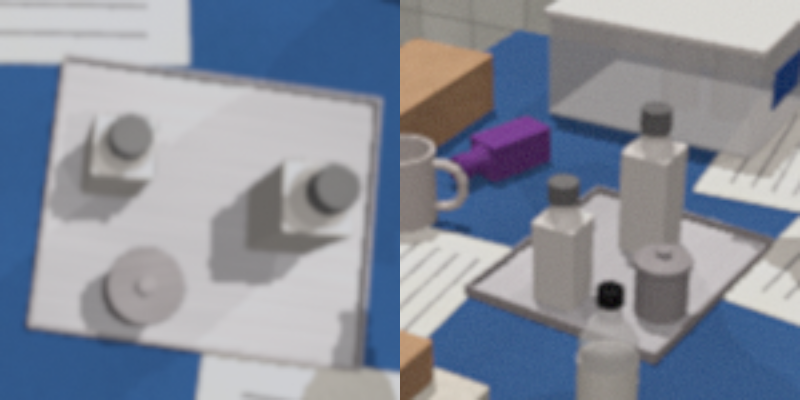

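Both bottles stand caps up inside the tray, the short one at (125,145) and the tall one at (320,200) in the left crop. The jar is in its place and the gripper is clear. Handing in.

```bash
python3 -c "
from bench import ctrl
print(ctrl.finish_job())"
```

```text
the job is handed in; nothing more can be done
None
```

I handed the job in at about 37 s of the 58 s allowed: both bottles are standing caps up and released on the tray floor, the jar is still in its place, and I saw nothing else knocked over; no verdict came back.

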